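Put the bench supplies back in their fitted holders

ROBOT

A 6-joint arm with a two-finger parallel gripper is mounted at the origin on a cart in front of the work surface, level with it; the furniture and walls round the work are solid. World frame = base frame: x ahead of the robot, y to its left, z up, the work surface at z = 0. Lengths are in m, angles in rad, forces in N, time in s.
With the tool pointing down it reaches from about 0.375 to 0.75 m from the base axis. Payload 9 kg.
Tool frame: the origin (TCP) lies between the finger pads; the fingertips stand 14 mm ahead of it and the grasp point (between the pads) lies 5 mm behind it; z points along the fingers, x is the direction in which the jaws open and shut, and the axes are right-handed (so a half turn about z gives the same grasp; the last joint's range is limited). The gripper opens to 85 mm and grips with 20 to 120 N. Pads are 22 mm wide; open, the fingers measure 114 mm over their backs; the gripper's body (76 mm by 85 mm) begins 54 mm behind the grasp point. The pads swing forward as they close: fully open they stand 13 mm farther back than shut.
Start: joints at [1.063, 0.104, 0.097, 1.564, 0, 1.353], TCP at [0.171, 0.575, 0.207] pointing down, gripper open.
Joint ranges: [-2.99, 2.99], [-0.84, 1.86], [-1.1, 1.16], [-1.84, 2.11], [-1.51, 1.56], [-3.14, 3.14]. Speed limits (rad/s): [2.22, 2.22, 2.57, 3.14, 3.14, 3.14].

INTERFACE

Orientations are given as a 3x3 rotation matrix whose columns are the frame's x, y, z axes.
In Python, from cell import manip gives the robot as it stands.
- The arm moves only by the tool servo_tool, never from a script. Its argument "moves" is a list of rows, each a list of 7 numbers: the shift along the tool's x, y, z in m, then the turn, a rotation vector about the tool's x, y, z in rad, then the opening in per cent of the stroke, from 0 (shut) to 100 (fully open). In form: [[dx, dy, dz, ax, ay, az, gripper], ...]. A call has 1 to 12 rows; each row is the pose to reach, as a shift and turn from the pose commanded when the call began, along the tool's axes at that moment; what a row does not reach only later rows make up. A row lasts 1/8 s, in which the tool goes at most 62.5 mm and 10.7 degrees, less where a joint would pass 70% of its speed; a pose out of reach is approached as far as the arm can. A call with a gripper value outside its range is refused whole. The fingers move at their own pace and stop on an object; "force" is the grip in N (left out, the last holds). Time passes only in rows, so rows that repeat a pose let the fingers close. It gives the time, the measured TCP pose, the force and the opening at its end, in the units of the state.
- manip.state(): the state, without advancing time (a new reading comes with each control period).
- manip.read_camera(name): name is "side" or "top"; returns a dict with "img" (420x560x3 uint8, red, green, blue), "vfov" (degrees; the focal length in pixels is half the picture's height over the tangent of half this angle, whatever the lens; pixels are square), "cx", "cy" (the principal point, pixels), "world_from_camera" (4x4, takes a point from camera to world coordinates). Camera axes: x right, y down, z forward; pixel columns grow to the right and rows downward; lengths in m; the calibration is good to about 2 mm. A picture is of the moment at which its call begins. There is no depth.
- manip.job_done(): hands the job in, once; it reports no verdict.
The state is a dict: "time_s": time; "joints": joint angles; "joint_vel": joint speeds; "effort": joint torques, N m; "eef_pos": TCP position; "ee_rot": TCP orientation; "ft_force": force on the tool from outside, world axes, zero at the start; "ft_torque": the same for the moment, N m; "grip_width": opening from 0.0 (shut) to 1.0 (fully open).
Only numpy, scipy, OpenCV 4.12 (cv2) and the standard library are available. Lean on these libraries where they do the work, as an engineer would, in place of code of your own. Each camera call takes 0.05 s, during which the arm holds its last target.

TASK

Tidy the bench: put the tin of pins, the paint jar, the sanding block and the pine packing block each into the dark wooden holder whose pocket has its shape and size (a little larger all round). Each must lie flat on the cork floor inside the pocket's rim, upright and let go, all four at the end. Keep the paint jar upright all the while.

Things in the scene. Friction and masses are not known exactly. Their poses are not given: they have to be found in the camera images.
- pin_tin_mid (a point): Closed round flat tin of track pins, the larger of the two round things: 55 mm across, 23 mm high, about 0.09 kg, standing on its base on the bench. This point is its centre, half-way up; z is up.
- paint_jar_mid (a point): Small round paint jar with a screw cap, the smaller and taller of the two round things: 30 mm across, 42 mm high, about 35 g, standing upright on the bench. This point is its centre, half-way up; z is up.
- sanding_block_mid (a point): Tan cork sanding block, the larger of the two rectangular things: 46 mm (its x) by 75 mm (its y), standing 22 mm high over the surface it lies on, about 40 g, lying flat. This point is its centre, half-way up; z is up.
- packing_block_mid (a point): Pale pine packing block with a small drilled hole, the smaller of the two rectangular things: 34 mm (its x) by 52 mm (its y), 31 mm high, about 25 g, lying flat. This point is its centre, half-way up; z is up.
- holder_round_large_floor (a point): For the tin. Flat dark-brown wooden holder, fixed to the bench, 9 mm high, with a brass screw head at each corner. Outside 91 x 91 mm; in its middle a round pocket 71 mm across, 5 mm deep, floored with cork; the floor is 4 mm above the bench. This point is the centre of the pocket floor; the pocket is round, so its yaw is of no matter; z is up.
- holder_round_small_floor (a point): For the paint jar. Flat dark-brown wooden holder, fixed to the bench, 9 mm high, with a brass screw head at each corner. Outside 66 x 66 mm; in its middle a round pocket 46 mm across, 5 mm deep, floored with cork; the floor is 4 mm above the bench. This point is the centre of the pocket floor; the pocket is round, so its yaw is of no matter; z is up.
- holder_rect_large_floor (a point): For the sanding block. Flat dark-brown wooden holder, fixed to the bench, 9 mm high, with a brass screw head at each corner. Outside 82 x 111 mm; in its middle a rectangular pocket 62 x 91 mm, 5 mm deep, floored with cork; the floor is 4 mm above the bench. This point is the centre of the pocket floor; x runs across the pocket's short side, y along its long side; z is up.
- holder_rect_small_floor (a point): For the packing block. Flat dark-brown wooden holder, fixed to the bench, 9 mm high, with a brass screw head at each corner. Outside 70 x 88 mm; in its middle a rectangular pocket 50 x 68 mm, 5 mm deep, floored with cork; the floor is 4 mm above the bench. This point is the centre of the pocket floor; x runs across the pocket's short side, y along its long side; z is up.

How it is judged:
At the end, for the whole second after the job is handed in: Each thing rests, released and flat (0.1 rad), on the floor of its own pocket: centre within 14 mm of the pocket centre, height within 3 mm, sanding block within 0.3 rad and packing block within 0.42 rad of the pocket's long side. Anything lying flat inside its rim meets this (horizontal distance between pin_tin_mid and holder_round_large_floor below 0.014 m and z of pin_tin_mid in the frame of holder_round_large_floor between 0.0055 and 0.0145 m and angle between each of pin_tin_mid, paint_jar_mid, sanding_block_mid, packing_block_mid's own z axis and vertical below 0.1 rad and linear speed of each of pin_tin, paint_jar, sanding_block, packing_block below 0.02 m/s and horizontal distance between paint_jar_mid and holder_round_small_floor below 0.014 m and z of paint_jar_mid in the frame of holder_round_small_floor between 0.015 and 0.024 m and horizontal distance between sanding_block_mid and holder_rect_large_floor below 0.014 m and z of sanding_block_mid in the frame of holder_rect_large_floor between 0.005 and 0.014 m and angle between the x axis of sanding_block_mid and the x axis of holder_rect_large_floor, either way round below 0.3 rad and horizontal distance between packing_block_mid and holder_rect_small_floor below 0.014 m and z of packing_block_mid in the frame of holder_rect_small_floor between 0.0095 and 0.0185 m and angle between the x axis of packing_block_mid and the x axis of holder_rect_small_floor, either way round below 0.42 rad); the robot touches nothing.
It fails at once if the paint jar is tipped by more than about 35 degrees (angle between paint_jar_mid's own z axis and vertical above 0.6 rad).
It also fails if it takes over 109 s, if anything falls off the work surface, if the arm or the gripper's body presses on something with over 40 N, if the wrist force passes 120 N, or if a joint passes its speed limit or range.

## Working session

There is one attempt and no reset: what is moved stays moved. The work goes in short steps, Python scripts to look and compute and a tool call to move; the robot and the scene stay as the last step left them, time stands still between calls to the robot, and variables do not carry over. Pictures are saved under pics/ and viewed, and the job is handed in when it is done.

Besides the shell and the picture viewer there is one more tool, called after "Emit:" as name(argument=value, ...) on one line, values as JSON. servo_tool: Moves the arm, as the interface text tells. Its arguments: {"type":"object","properties":{"moves":{"type":"array","items":{"type":"array","items":{"type":"number"}}},"force":{"type":"number"}},"required":["moves"]}

```bash
mkdir -p pics; ls
python3 - <<'E'
from cell import manip
import cv2
print(manip.state())
for n in("top","side"):
    r=manip.read_camera(n); cv2.imwrite(f"pics/{n}0.png",r["img"][:,:,::-1]); print(n,r["vfov"],r["cx"],r["cy"],r["world_from_camera"],[k for k in r])
E
```

```text
pics
{'time_s': 0.0, 'joints': array([ 1.06333824e+00,  1.04712918e-01,  9.64635947e-02,  1.56385378e+00,
       -8.69054330e-06,  1.35309059e+00]), 'joint_vel': array([ 0.00028817, -0.00052146,  0.00118448,  0.00038782,  0.00213667,
       -0.00131899]), 'effort': array([ 9.62539671e-04, -5.56933630e+01,  5.03651047e+01,  1.70986651e-02,
       -2.22611988e-05,  1.32459402e-05]), 'eef_pos': array([0.17125317, 0.57467906, 0.20651122]), 'ee_rot': array([[ 2.85714509e-01,  9.58314576e-01, -6.27442286e-04],
       [ 9.58313929e-01, -2.85715066e-01, -1.14632345e-03],
       [-1.27780819e-03, -2.73765440e-04, -9.99999146e-01]]), 'ft_force': array([ 0.84182906, -0.35172799,  0.81851837]), 'ft_torque': array([ 0.01612259,  0.01374261, -0.03225161]), 'grip_width': 1.0050030184329857}
top 56.6432631645237 278.5494785795079 217.65746574023598 [[-2.80015013e-03 -9.78901563e-01  2.04313212e-01  3.42315090e-01]
 [-9.99993328e-01  3.22035925e-03  1.72423142e-03 -5.96885947e-05]
 [-2.34581478e-03 -2.04307021e-01 -9.78904050e-01  9.03145427e-01]
 [ 0.00000000e+00  0.00000000e+00  0.00000000e+00  1.00000000e+00]] ['img', 'vfov', 'cx', 'cy', 'world_from_camera']
side 52.58279486048324 282.28427818275327 202.6702066961257 [[ 0.8409069  -0.23008748  0.48983194  0.07741375]
 [-0.54055318 -0.40064916  0.73978545 -0.64309904]
 [ 0.02603539 -0.8868709  -0.46128316  0.45984183]
 [ 0.          0.          0.          1.        ]] ['img', 'vfov', 'cx', 'cy', 'world_from_camera']
```

View pics/top0.png

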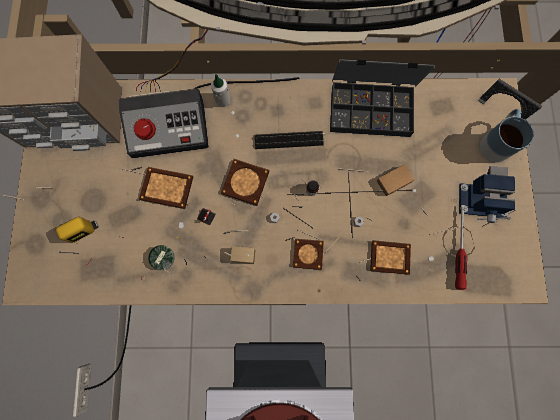

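View pics/side0.png

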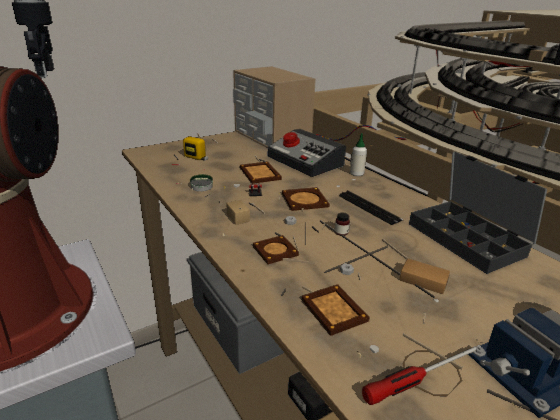

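Run:
```python
import cv2,numpy as np
im=cv2.imread("pics/top0.png")
a=cv2.resize(im[150:280,115:275],None,fx=5,fy=5,interpolation=cv2.INTER_CUBIC)[:600]
cv2.imwrite("pics/c1.png",cv2.resize(im[150:280,115:275],None,fx=4.6,fy=4.6,interpolation=cv2.INTER_CUBIC))
cv2.imwrite("pics/c2.png",cv2.resize(im[150:280,265:435],None,fx=4.6,fy=4.6,interpolation=cv2.INTER_CUBIC))
```

```text
(no output)
```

View pics/c1.png

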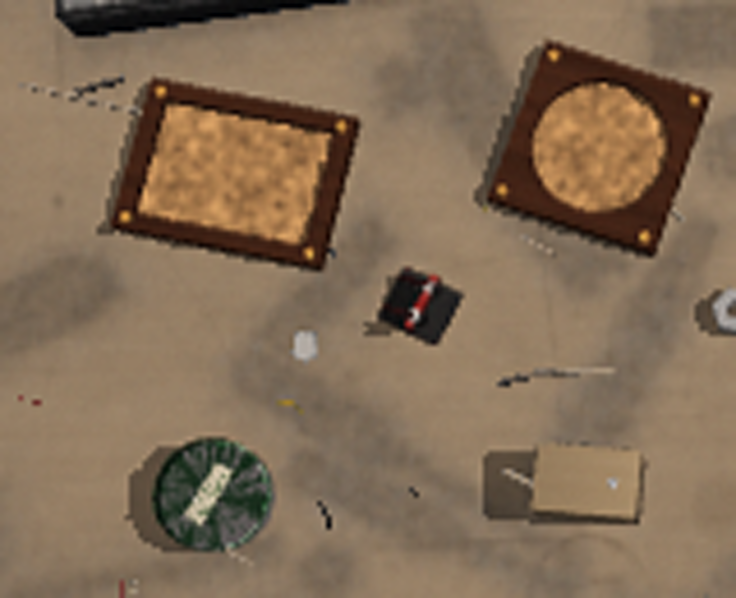

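View pics/c2.png

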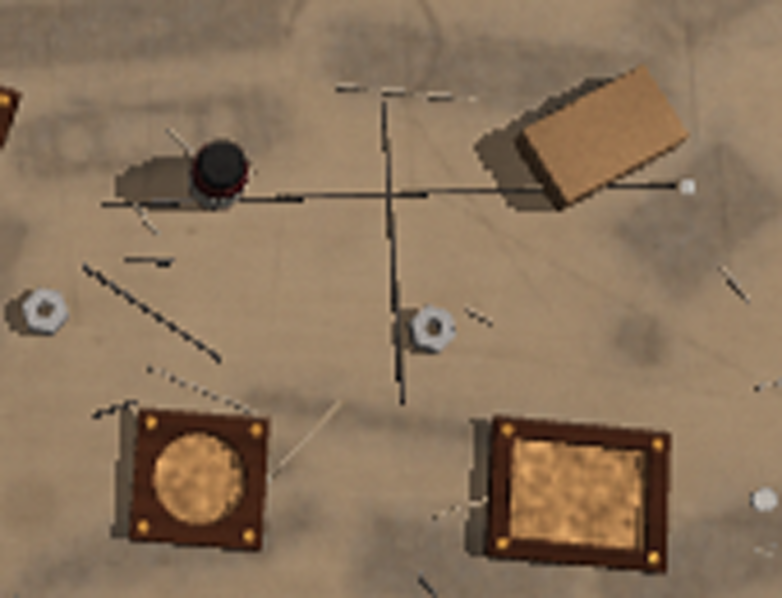

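```bash
cat > h.py <<'E'
import numpy as np
def ray(r,uv,z):
    H=r["img"].shape[0]; f=H/2/np.tan(np.radians(r["vfov"])/2)
    T=r["world_from_camera"]; uv=np.atleast_2d(uv).astype(float)
    d=np.c_[(uv[:,0]-r["cx"])/f,(uv[:,1]-r["cy"])/f,np.ones(len(uv))]@T[:3,:3].T
    o=T[:3,3]; s=(z-o[2])/d[:,2]
    return (o+d*s[:,None])[:,:2]
def proj(r,P):
    H=r["img"].shape[0]; f=H/2/np.tan(np.radians(r["vfov"])/2)
    T=np.linalg.inv(r["world_from_camera"]); p=np.atleast_2d(P)@T[:3,:3].T+T[:3,3]
    return np.c_[p[:,0]/p[:,2]*f+r["cx"],p[:,1]/p[:,2]*f+r["cy"]]
E
python3 - <<'E'
from h import *
from cell import manip
import cv2
r=manip.read_camera("top"); s=manip.read_camera("side")
def c(k,P): return (np.array(P)+.5)/4.6-.5+np.array([[115,150],[265,150]][k-1])
Q={"RL":(1,.009,[(160,91),(341,126),(309,254),(125,216)]),"CL":(1,.009,[(553,55),(694,100),(644,237),(502,190)]),
"CS":(2,.009,[(152,424),(257,430),(249,536),(142,526)]),"RS":(2,.009,[(507,430),(658,444),(653,558),(502,543)]),
"pine":(1,.031,[(533,445),(645,450),(640,516),(531,512)]),"sand":(2,.022,[(517,135),(642,66),(690,132),(563,205)]),
"tin":(1,.023,[(214,493)]),"jar":(2,.042,[(220,163)])}
img=s["img"][:,:,::-1].copy()
for n,(k,z,P) in Q.items():
    w=ray(r,c(k,P),z); 
    for p in proj(s,np.c_[w,np.full(len(w),z)]): cv2.circle(img,tuple(np.round(p).astype(int)),2,(255,0,255),-1)
    m=w.mean(0); print(n,m.round(4), end=' ')
    if len(w)==4:
        e=np.linalg.norm(np.roll(w,-1,0)-w,axis=1).round(3)
        d=(w[1]-w[0])+(w[2]-w[3]); d2=(w[3]-w[0])+(w[2]-w[1]); print(e,"dir01 deg",np.degrees(np.arctan2(d[1],d[0])).round(1),"dir03",np.degrees(np.arctan2(d2[1],d2[0])).round(1))
    else: print()
cv2.imwrite("pics/s1.png",cv2.resize(img[130:340,160:470],None,fx=2.5,fy=2.5,interpolation=cv2.INTER_CUBIC))
E
```

```text
RL [0.6049 0.2712] [0.098 0.07  0.098 0.069] dir01 deg -101.8 dir03 168.8
CL [0.6185 0.0823] [0.078 0.078 0.078 0.078] dir01 deg -108.8 dir03 161.1
CS [ 0.4441 -0.0662] [0.053 0.053 0.053 0.051] dir01 deg -94.5 dir03 174.0
RS [ 0.4362 -0.2555] [0.076 0.057 0.075 0.057] dir01 deg -95.7 dir03 174.0
pine [0.4411 0.0831] [0.055 0.032 0.053 0.033] dir01 deg -92.5 dir03 177.9
sand [ 0.6189 -0.275 ] [0.076 0.042 0.078 0.043] dir01 deg -60.6 dir03 -149.2
tin [0.4365 0.2673] 
jar [ 0.5983 -0.0766]
```

View pics/s1.png

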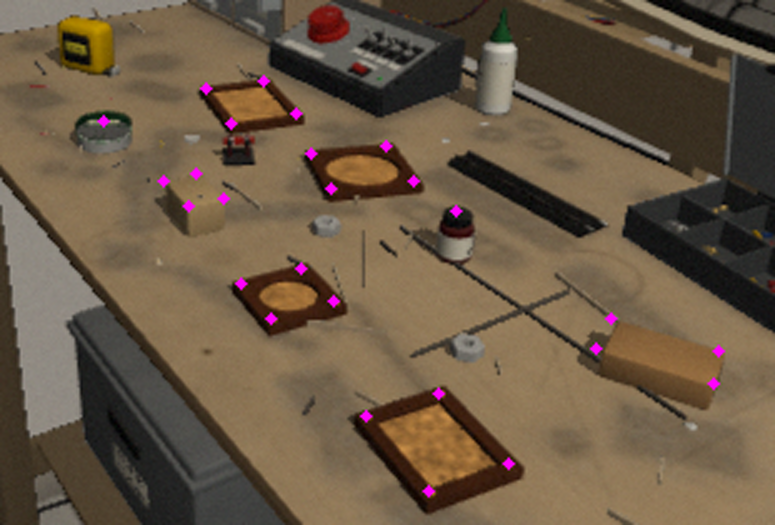

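```bash
cat > go.py <<'E'
import sys,numpy as np
from scipy.spatial.transform import Rotation as R
from cell import manip
def plan(*T):
    s=manip.state(); p=s["eef_pos"]; M=s["ee_rot"]
    print("t",round(s["time_s"],2),"p",p.round(4),"yaw",np.degrees(np.arctan2(M[1,0],M[0,0])).round(1),"j",s["joints"].round(2),"g",round(s["grip_width"],3),"F",s["ft_force"].round(1))
    for x,y,z,yaw in T:
        a=np.radians(yaw); D=np.array([[np.cos(a),np.sin(a),0],[np.sin(a),-np.cos(a),0],[0,0,-1]])
        d=M.T@(np.array([x,y,z])-p); w=R.from_matrix(M.T@D).as_rotvec()
        print("->",(x,y,z,yaw),d.round(4),w.round(3))
if __name__=="__main__":
    plan(*eval(sys.argv[1]))
E
python3 go.py "[(.4365,.2673,.10,73.4),(.4365,.2673,.021,73.4)]"
```

```text
t 0.2 p [0.1713 0.5748 0.2068] yaw 73.4 j [1.06 0.1  0.1  1.56 0.   1.35] g 1.004 F [-0.3 -0.2  0. ]
-> (0.4365, 0.2673, 0.1, 73.4) [-0.2188  0.342   0.1069] [-0.     0.001 -0.   ]
-> (0.4365, 0.2673, 0.021, 73.4) [-0.2188  0.342   0.1859] [-0.     0.001 -0.   ]
```

Emit:
servo_tool(moves=[[-0.219,0.342,0.107,0,0,0,100],[-0.219,0.342,0.107,0,0,0,100],[-0.219,0.342,0.107,0,0,0,100],[-0.219,0.342,0.107,0,0,0,100],[-0.219,0.342,0.107,0,0,0,100],[-0.219,0.342,0.107,0,0,0,100],[-0.219,0.342,0.107,0,0,0,100],[-0.219,0.342,0.107,0,0,0,100],[-0.219,0.342,0.107,0,0,0,100],[-0.219,0.342,0.107,0,0,0,100]])

```text
time_s: 1.45
eef_pos: [0.4362, 0.2684, 0.1007]
ee_rot: [[0.284, 0.959, 0.0], [0.959, -0.284, 0.0], [0.0, 0.0, -1.0]]
ft_force: [0.0, 0.5, 0.9]
grip_width: 1.0
```

```bash
python3 go.py "[(.4365,.2673,.06,73.4),(.4365,.2673,.021,73.4)]"
python3 - <<'E'
from cell import manip
import cv2
for n in("top","side"):
    cv2.imwrite(f"pics/{n}1.png",manip.read_camera(n)["img"][:,:,::-1])
E
```

```text
t 1.45 p [0.4362 0.2684 0.1007] yaw 73.5 j [ 0.3  -0.16 -0.36  1.37  0.    0.58] g 1.0 F [0.  0.5 0.9]
-> (0.4365, 0.2673, 0.06, 73.4) [-0.001   0.0006  0.0407] [ 0.    -0.     0.001]
-> (0.4365, 0.2673, 0.021, 73.4) [-0.001   0.0006  0.0797] [ 0.    -0.     0.001]
```

View pics/top1.png

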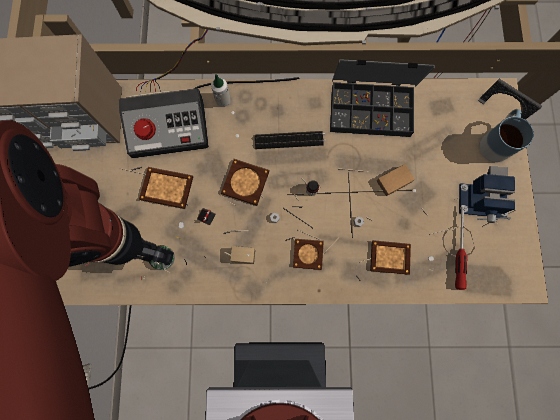

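View pics/side1.png

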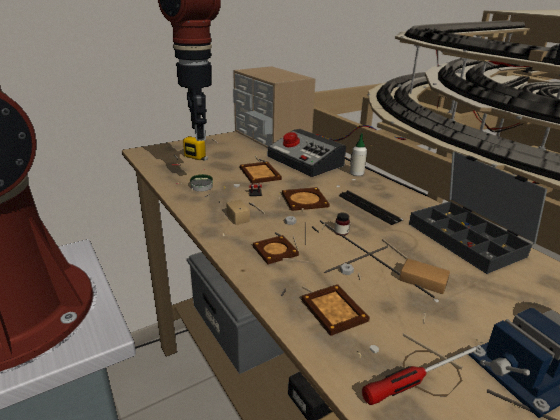

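Emit:
servo_tool(moves=[[-0.001,0.001,0.04,0,0,0,100],[-0.001,0.001,0.07,0,0,0,100],[-0.001,0.001,0.08,0,0,0,100],[-0.001,0.001,0.08,0,0,0,100],[-0.001,0.001,0.08,0,0,0,100]])

```text
time_s: 2.17
eef_pos: [0.4382, 0.2666, 0.0218]
ee_rot: [[0.285, 0.958, 0.002], [0.958, -0.285, 0.001], [0.001, 0.002, -1.0]]
ft_force: [0.0, 0.3, 0.7]
grip_width: 1.001
```

Run:
```python
from cell import manip
import cv2
for n in("side",):
    im=manip.read_camera(n)["img"][:,:,::-1]
    cv2.imwrite(f"pics/{n}2.png",cv2.resize(im[100:220,140:280],None,fx=5,fy=5,interpolation=cv2.INTER_CUBIC))
```

```text
(no output)
```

View pics/side2.png

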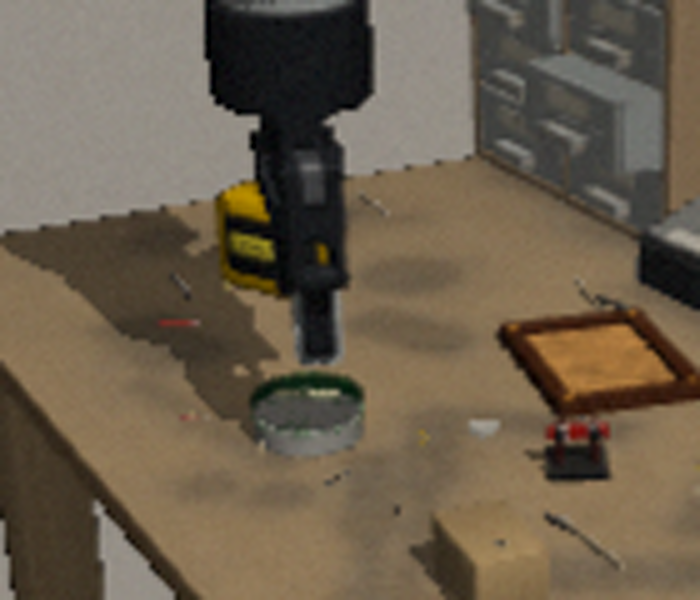

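Run:
```python
from cell import manip
import cv2
from h import *
s=manip.state();p=s["eef_pos"];M=s["ee_rot"]
r=manip.read_camera("side");t=manip.read_camera("top")
print(p)
for n,o in dict(tcp=[0,0,0],tipA=[.043,0,.01],tipB=[-.043,0,.01],tip=[0,0,.014]).items():
    w=p+M@np.array(o); print(n,w.round(3),proj(r,w),((proj(r,w)-[140,100])*5).round(), proj(t,w))
print(proj(r,[.4365,.2673,.0115]))
im=t["img"][:,:,::-1]
cv2.imwrite("pics/top2.png",cv2.resize(im[190:310,80:230],None,fx=5,fy=5,interpolation=cv2.INTER_CUBIC))
```

```text
[0.43828627 0.26659517 0.02182036]
tcp [0.438 0.267 0.022] [[201.58671197 178.81358278]] [[308. 394.]] [[161.64526294 256.04664759]]
tipA [0.451 0.308 0.012] [[199.87912622 175.61706482]] [[299. 378.]] [[145.30703038 251.21828215]]
tipB [0.426 0.225 0.012] [[203.94352678 189.84069917]] [[320. 449.]] [[180.66272834 261.82813948]]
tip [0.438 0.267 0.008] [[201.94231774 183.9422461 ]] [[310. 420.]] [[163.44284372 256.69000841]]
[[201.05745503 182.64838813]]
```

View pics/top2.png

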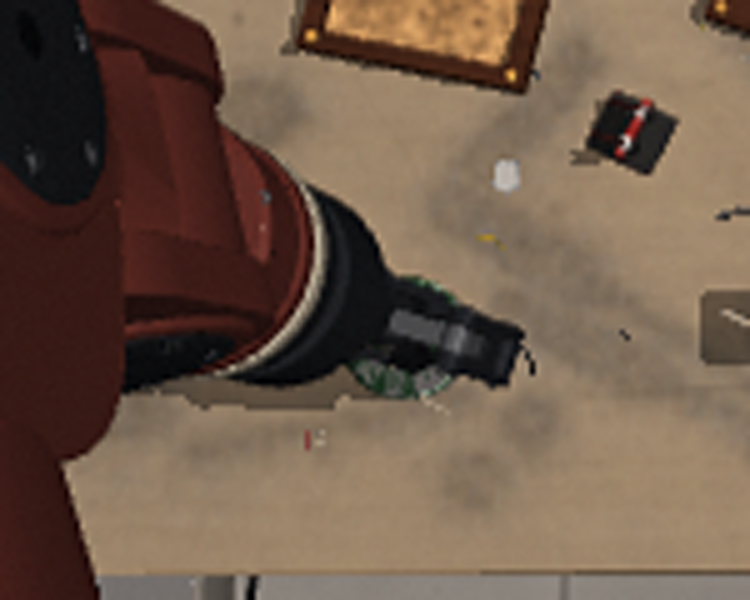

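Run:
```python
from cell import manip
import cv2
im=manip.read_camera("side")["img"][:,:,::-1]
cv2.imwrite("pics/side3.png",cv2.resize(im[100:220,140:280],None,fx=5,fy=5,interpolation=cv2.INTER_CUBIC))
```

```text
(no output)
```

View pics/side3.png

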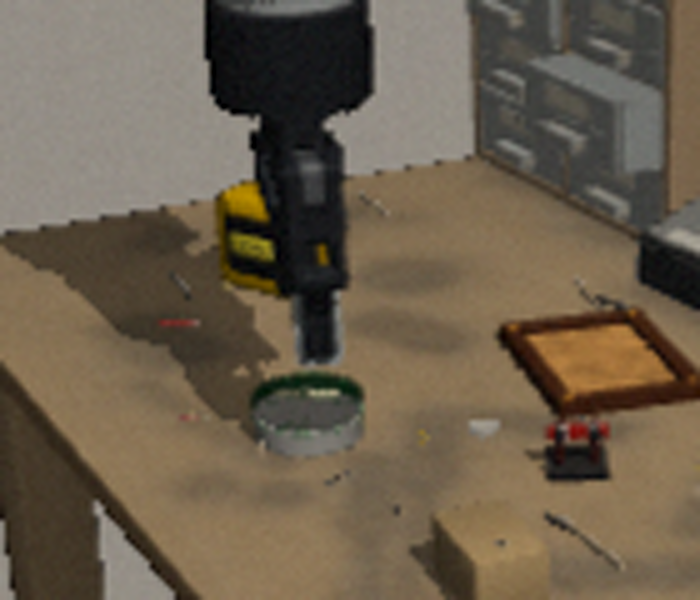

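Run:
```python
from cell import manip
from h import *
r=manip.read_camera("side");t=manip.read_camera("top")
for z in (0,.01,.02,.03,.04,.05,.06,.08,.1,.12): print(z,"side",ray(r,[(203.6,172.3)],z).round(3),"top(finger end 183,259)",ray(t,[(182.5,260)],z).round(3), "topknuckle", ray(t,[(160,255)],z).round(3))
```

```text
0 side [[0.478 0.349]] top(finger end 183,259) [[0.431 0.224]] topknuckle [[0.443 0.277]]
0.01 side [[0.469 0.327]] top(finger end 183,259) [[0.43  0.222]] topknuckle [[0.442 0.274]]
0.02 side [[0.46  0.305]] top(finger end 183,259) [[0.429 0.219]] topknuckle [[0.441 0.271]]
0.03 side [[0.452 0.284]] top(finger end 183,259) [[0.428 0.217]] topknuckle [[0.44  0.268]]
0.04 side [[0.443 0.262]] top(finger end 183,259) [[0.427 0.214]] topknuckle [[0.439 0.265]]
0.05 side [[0.434 0.241]] top(finger end 183,259) [[0.426 0.212]] topknuckle [[0.438 0.262]]
0.06 side [[0.426 0.219]] top(finger end 183,259) [[0.425 0.209]] topknuckle [[0.436 0.259]]
0.08 side [[0.408 0.176]] top(finger end 183,259) [[0.423 0.204]] topknuckle [[0.434 0.253]]
0.1 side [[0.391 0.133]] top(finger end 183,259) [[0.421 0.199]] topknuckle [[0.432 0.246]]
0.12 side [[0.373 0.09 ]] top(finger end 183,259) [[0.42  0.195]] topknuckle [[0.43 0.24]]
```

Run:
```python
import cv2
im=cv2.imread("pics/side1.png"); cv2.imwrite("pics/s1z.png",cv2.resize(im[40:200,130:280],None,fx=3.7,fy=3.7,interpolation=cv2.INTER_CUBIC))
im=cv2.imread("pics/side0.png"); cv2.imwrite("pics/s0z.png",cv2.resize(im[0:100,0:140],None,fx=5,fy=5,interpolation=cv2.INTER_CUBIC))
from h import *
from cell import manip
r=manip.read_camera("side")
a=np.radians(73.4);u=np.array([np.cos(a),np.sin(a),0])
for c in ([.4362,.2684,.1007],[.1713,.5748,.2068]):
  for s in(-1,1):
    for dz in (-.014,0,.06): print(s,dz,proj(r,np.array(c)+s*u*.043+[0,0,dz]).round(1))
```

```text
-1 -0.014 [[200.9 160.6]]
-1 0 [[200.5 155. ]]
-1 0.06 [[198.8 129.8]]
1 -0.014 [[196.9 148. ]]
1 0 [[196.5 142.7]]
1 0.06 [[194.9 119. ]]
-1 -0.014 [[46.1 98.5]]
-1 0 [[44.7 92.7]]
-1 0.06 [[38.8 67. ]]
1 -0.014 [[52.5 90.5]]
1 0 [[51.3 85. ]]
1 0.06 [[45.9 60.9]]
```

View pics/s0z.png

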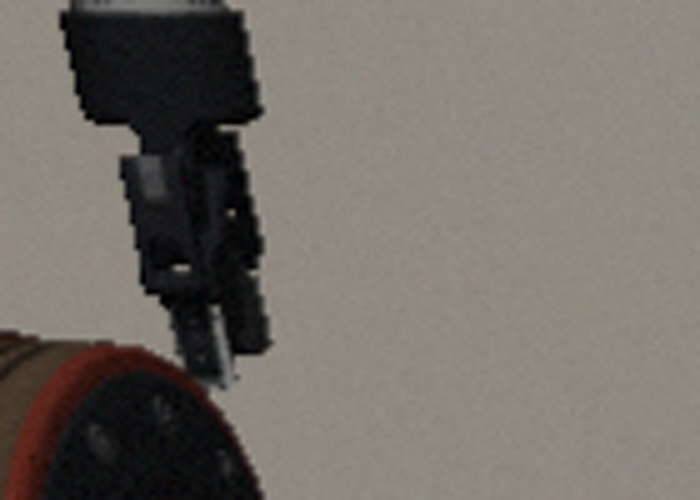

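View pics/s1z.png

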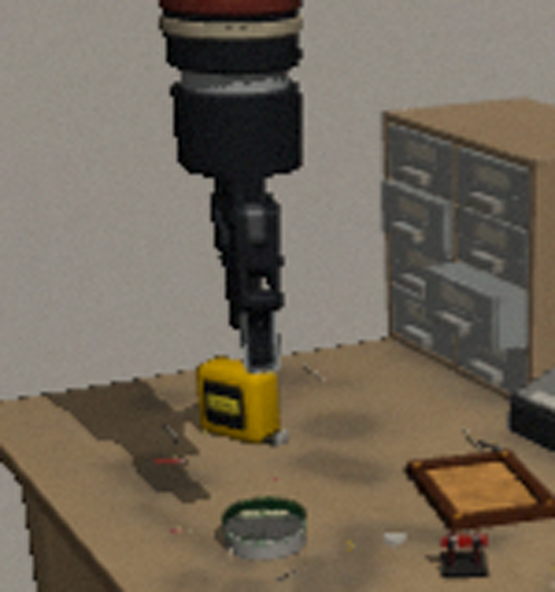

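Emit:
servo_tool(moves=[[0,0,0,0,0,0,0],[0,0,0,0,0,0,0],[0,0,0,0,0,0,0],[0,0,0,0,0,0,0],[0,0,0,0,0,0,0],[0,0,0,0,0,0,0]], force=25)

```text
time_s: 3.28
eef_pos: [0.4373, 0.2662, 0.0203]
ee_rot: [[0.286, 0.958, 0.0], [0.958, -0.286, 0.0], [0.0, 0.0, -1.0]]
ft_force: [0.0, 0.6, 0.6]
grip_width: 0.002
```

Run:
```python
from cell import manip
import cv2
im=manip.read_camera("side")["img"][:,:,::-1]
cv2.imwrite("pics/side4.png",cv2.resize(im[100:220,140:280],None,fx=5,fy=5,interpolation=cv2.INTER_CUBIC))
```

```text
(no output)
```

View pics/side4.png

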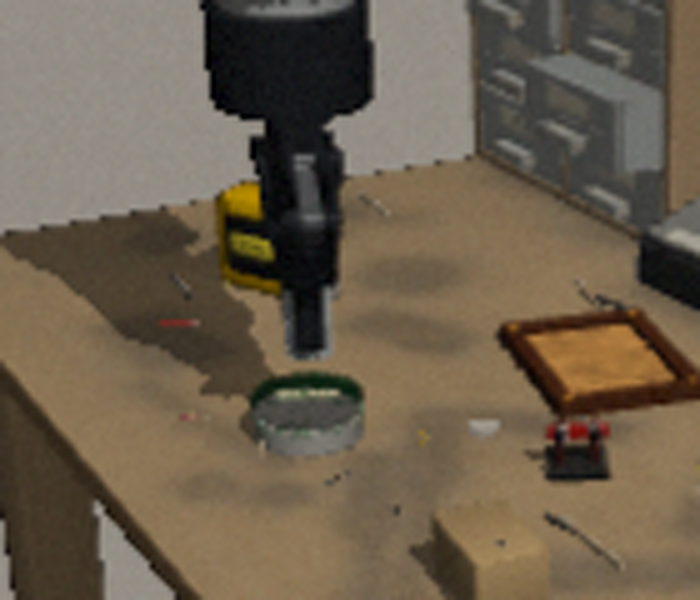

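Run:
```python
from cell import manip
import cv2
from h import *
r=manip.read_camera("side");t=manip.read_camera("top");p=manip.state()["eef_pos"];print(p)
for dz in np.arange(0,.06,.005): print(round(dz,3),((proj(r,p+[0,0,-.014+dz])-[140,100])*5).round(1))
im=t["img"][:,:,::-1]
cv2.imwrite("pics/top4.png",cv2.resize(im[190:310,80:230],None,fx=5,fy=5,interpolation=cv2.INTER_CUBIC))
for dz in (0,.04,.08): print("top",((proj(t,p+[0,0,-.014+dz])-[80,190])*5).round(1))
```

```text
[0.4372993  0.26617784 0.02030637]
0.0 [[308.3 423.2]]
0.005 [[307.7 414.1]]
0.01 [[307.1 404.9]]
0.015 [[306.5 395.7]]
0.02 [[305.8 386.5]]
0.025 [[305.2 377.2]]
0.03 [[304.6 367.9]]
0.035 [[303.9 358.5]]
0.04 [[303.3 349.1]]
0.045 [[302.7 339.6]]
0.05 [[302.  330.2]]
0.055 [[301.4 320.6]]
top [[419. 336.]]
top [[392.6 326.5]]
top [[363.7 316. ]]
```

View pics/top4.png

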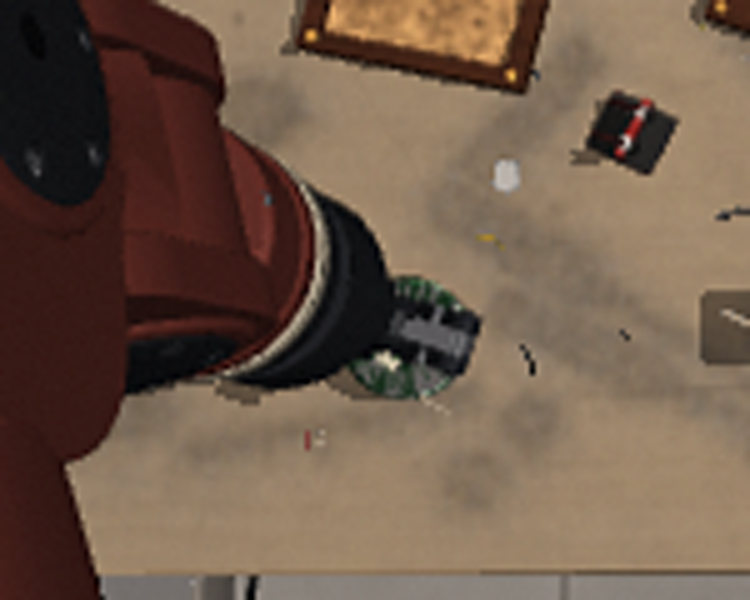

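Emit:
servo_tool(moves=[[0,0,0.008,0,0,0,0],[0,0,0.014,0,0,0,0],[0,0,0.014,0,0,0,0],[0,0,0.014,0,0,0,0]])

```text
time_s: 3.92
eef_pos: [0.4373, 0.2662, 0.0063]
ee_rot: [[0.286, 0.958, -0.0], [0.958, -0.286, 0.0], [0.0, -0.0, -1.0]]
ft_force: [-0.6, -0.9, 0.3]
grip_width: -0.0
```

Emit:
servo_tool(moves=[[0,0,0.001,0,0,0,0],[0,0,0.002,0,0,0,0],[0,0,0.003,0,0,0,0],[0,0,0.003,0,0,0,0]])

```text
time_s: 4.42
eef_pos: [0.4372, 0.2662, 0.0032]
ee_rot: [[0.286, 0.958, -0.0], [0.958, -0.286, 0.0], [0.0, -0.0, -1.0]]
ft_force: [0.5, -0.3, -0.6]
grip_width: 0.0
```

Emit:
servo_tool(moves=[[0,0,0.001,0,0,0,0],[0,0,0.002,0,0,0,0],[0,0,0.002,0,0,0,0]])

```text
time_s: 4.8
eef_pos: [0.4372, 0.2662, 0.0012]
ee_rot: [[0.286, 0.958, -0.0], [0.958, -0.286, 0.0], [-0.0, -0.0, -1.0]]
ft_force: [0.6, -0.5, 0.1]
grip_width: -0.0
```

Emit:
servo_tool(moves=[[0,0,0.001,0,0,0,0],[0,0,0.0015,0,0,0,0],[0,0,0.0015,0,0,0,0]])

```text
time_s: 5.18
eef_pos: [0.4373, 0.2662, -0.0002]
ee_rot: [[0.286, 0.958, 0.0], [0.958, -0.286, 0.0], [0.0, -0.0, -1.0]]
ft_force: [-0.5, 0.6, 0.0]
grip_width: -0.002
```

Emit:
servo_tool(moves=[[0,0,0.001,0,0,0,0],[0,0,0.0015,0,0,0,0],[0,0,0.0015,0,0,0,0]])

```text
time_s: 5.55
eef_pos: [0.4374, 0.2662, -0.0014]
ee_rot: [[0.286, 0.958, 0.0], [0.958, -0.286, 0.0], [0.0, 0.0, -1.0]]
ft_force: [-1.6, -0.7, 4.5]
grip_width: 0.003
```

Emit:
servo_tool(moves=[[0,0,0.001,0,0,0,0],[0,0,0.0015,0,0,0,0],[0,0,0.0015,0,0,0,0]])

```text
time_s: 5.92
eef_pos: [0.4374, 0.2663, -0.0015]
ee_rot: [[0.286, 0.958, 0.0], [0.958, -0.286, -0.0], [0.0, 0.0, -1.0]]
ft_force: [-8.9, -3.2, 19.2]
grip_width: -0.0
```

Run:
```python
from cell import manip
import cv2
im=manip.read_camera("side")["img"][:,:,::-1]
cv2.imwrite("pics/side5.png",cv2.resize(im[100:220,140:280],None,fx=5,fy=5,interpolation=cv2.INTER_CUBIC))
```

```text
(no output)
```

View pics/side5.png

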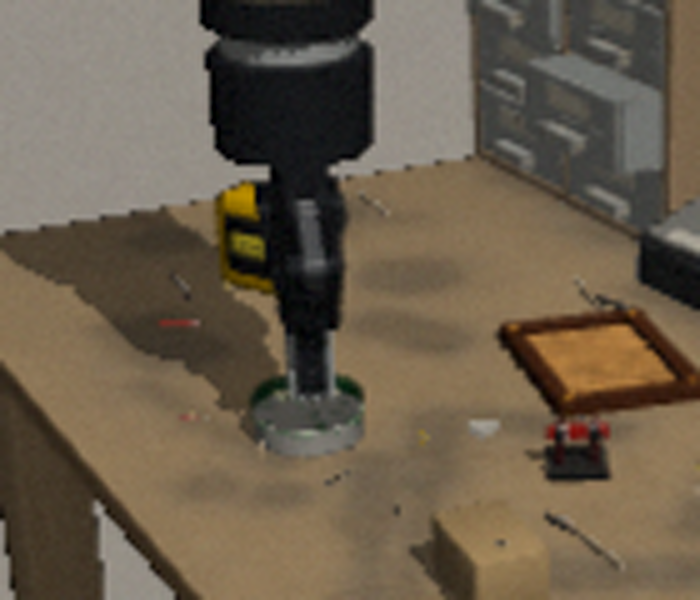

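Emit:
servo_tool(moves=[[0,0,-0.03,0,0,0,0],[0,0,-0.05,0,0,0,100],[0,0,-0.05,0,0,0,100],[0,0,-0.05,0,0,0,100],[0,0,-0.05,0,0,0,100],[0,0,-0.05,0,0,0,100],[0,0,-0.05,0,0,0,100]])

```text
time_s: 6.85
eef_pos: [0.4371, 0.2661, 0.0465]
ee_rot: [[0.286, 0.958, -0.0], [0.958, -0.286, -0.0], [-0.0, -0.0, -1.0]]
ft_force: [0.4, 0.1, 0.2]
grip_width: 1.002
```

```bash
python3 go.py "[(.4365,.2673,-.022,73.4)]"
```

```text
t 6.85 p [0.4371 0.2661 0.0465] yaw 73.4 j [ 0.29 -0.13 -0.43  1.27  0.    0.58] g 1.002 F [0.4 0.1 0.2]
-> (0.4365, 0.2673, -0.022, 73.4) [ 0.001  -0.0009  0.0685] [-0.  0. -0.]
```

Emit:
servo_tool(moves=[[0.001,-0.001,0.03,0,0,0,100],[0.001,-0.001,0.055,0,0,0,100],[0.001,-0.001,0.065,0,0,0,100],[0.001,-0.001,0.068,0,0,0,100],[0.001,-0.001,0.068,0,0,0,100],[0.001,-0.001,0.068,0,0,0,73],[0.001,-0.001,0.068,0,0,0,73]])

```text
time_s: 7.72
eef_pos: [0.4371, 0.2676, -0.0206]
ee_rot: [[0.286, 0.958, 0.001], [0.958, -0.286, 0.0], [0.001, 0.001, -1.0]]
ft_force: [-0.8, -0.4, 0.7]
grip_width: 0.726
```

```bash
cat > snap.py <<'E'
import sys,cv2
from cell import manip
n,out,x,y,w,h=sys.argv[1],sys.argv[2],*map(int,sys.argv[3:])
im=manip.read_camera(n)["img"][:,:,::-1]
k=min(800/w,600/h)*.98
cv2.imwrite(f"pics/{out}.png",cv2.resize(im[y:y+h,x:x+w],None,fx=k,fy=k,interpolation=cv2.INTER_CUBIC))
E
python3 snap.py side side6 140 100 140 120; python3 snap.py top top6 80 190 150 120
```

```text
(no output)
```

View pics/side6.png

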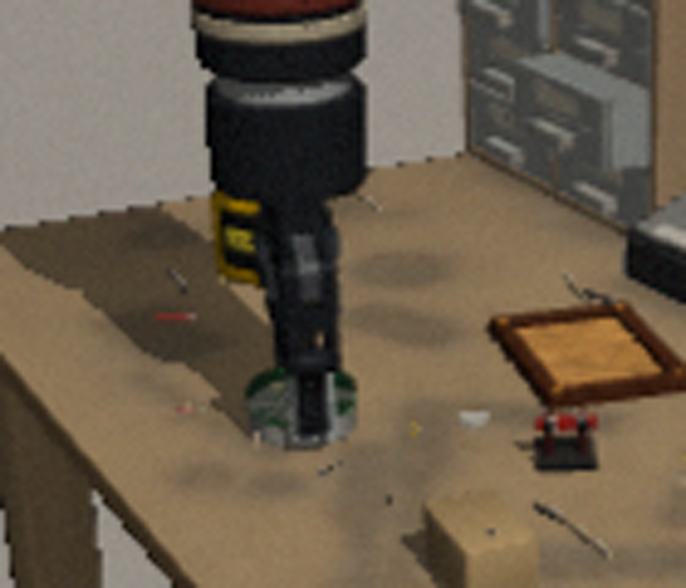

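View pics/top6.png

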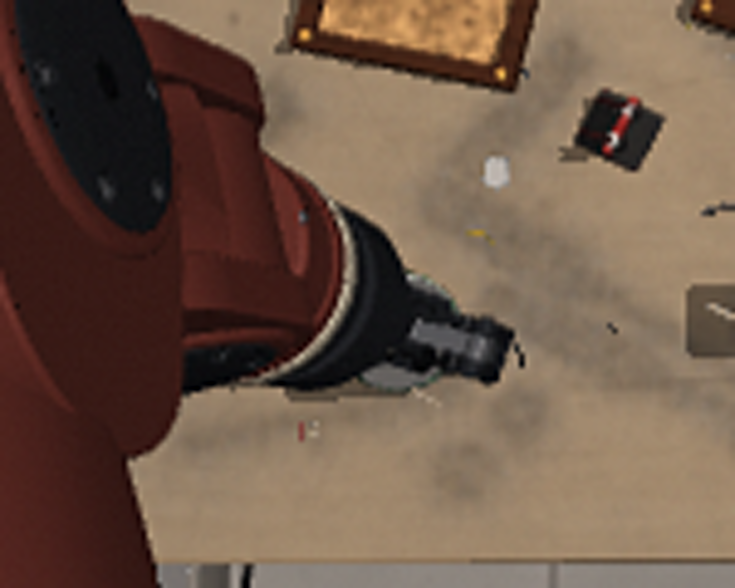

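Emit:
servo_tool(moves=[[0,0,0,0,0,0,50],[0,0,0,0,0,0,50],[0,0,0,0,0,0,50],[0,0,0,0,0,0,50]], force=35)

```text
time_s: 8.32
eef_pos: [0.4368, 0.2674, -0.0206]
ee_rot: [[0.286, 0.958, 0.0], [0.958, -0.286, -0.0], [0.0, 0.0, -1.0]]
ft_force: [-1.8, -1.4, 4.9]
grip_width: 0.616
```

Emit:
servo_tool(moves=[[0,0,-0.03,0,0,0,50],[0,0,-0.06,0,0,0,50],[0,0,-0.06,0,0,0,50],[0,0,-0.06,0,0,0,50]])

```text
time_s: 8.82
eef_pos: [0.4362, 0.2673, 0.038]
ee_rot: [[0.286, 0.958, -0.001], [0.958, -0.286, -0.0], [-0.0, -0.001, -1.0]]
ft_force: [0.2, -0.5, -0.5]
grip_width: 0.62
```

```bash
python3 snap.py side side7 140 80 140 120;python3 go.py "[(.6185,.0823,.038,73.4)]"
```

```text
t 8.88 p [0.4359 0.2672 0.0376] yaw 73.4 j [ 0.29 -0.13 -0.44  1.26  0.    0.58] g 0.616 F [ 0.6 -0.1 -1.8]
-> (0.6185, 0.0823, 0.038, 73.4) [-0.125   0.2279 -0.0006] [-0.001  0.001 -0.   ]
```

View pics/side7.png

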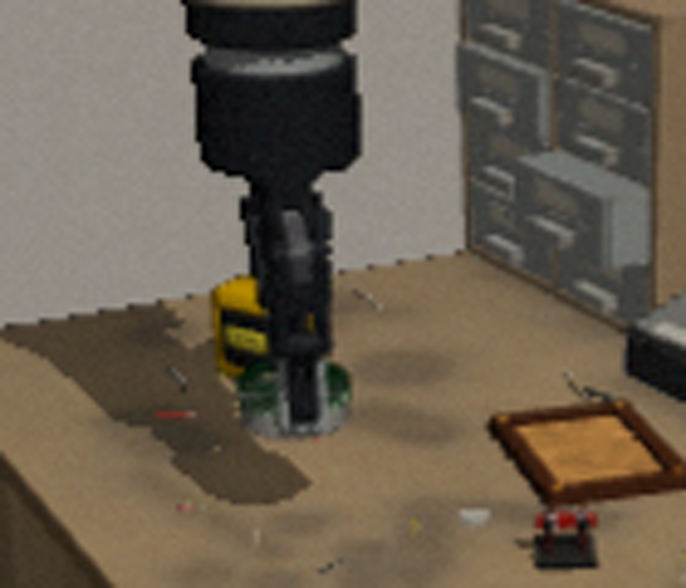

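Emit:
servo_tool(moves=[[-0.125,0.228,0,0,0,0,50],[-0.125,0.228,0,0,0,0,50],[-0.125,0.228,0,0,0,0,50],[-0.125,0.228,0,0,0,0,50],[-0.125,0.228,0,0,0,0,50],[-0.125,0.228,0,0,0,0,50],[-0.125,0.228,0,0,0,0,50],[-0.125,0.228,0,0,0,0,50]])

```text
time_s: 9.88
eef_pos: [0.6186, 0.0837, 0.0388]
ee_rot: [[0.284, 0.959, -0.0], [0.959, -0.284, 0.0], [0.0, -0.0, -1.0]]
ft_force: [-0.3, 0.4, -1.1]
grip_width: 0.617
```

```bash
python3 snap.py side side8 240 100 140 120;python3 snap.py top top8 180 110 150 120;python3 go.py "[(.6185,.0823,.0,73.4),(.6185,.0823,-.014,73.4)]"
```

```text
t 9.97 p [0.619  0.0834 0.039 ] yaw 73.5 j [-0.08  0.21 -0.09  1.27  0.    0.21] g 0.62 F [ 0.4  0.3 -0.7]
-> (0.6185, 0.0823, 0.0, 73.4) [-0.0012 -0.0001  0.039 ] [ 0.    -0.     0.001]
-> (0.6185, 0.0823, -0.014, 73.4) [-0.0012 -0.0001  0.053 ] [ 0.    -0.     0.001]
```

View pics/side8.png

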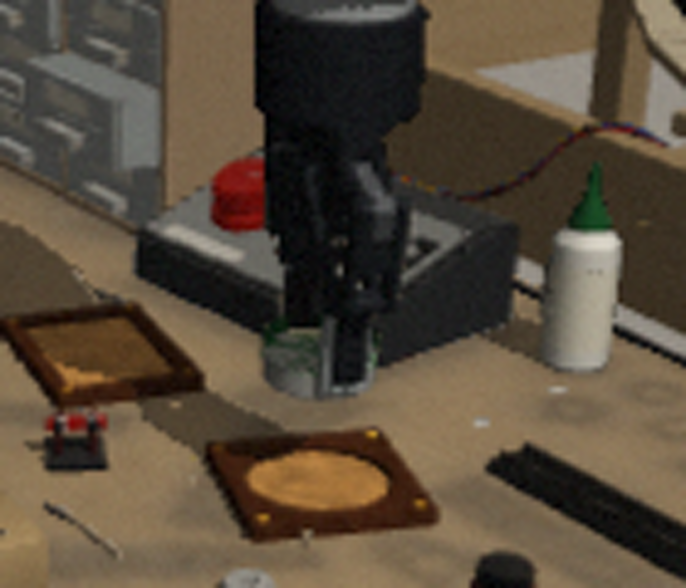

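View pics/top8.png

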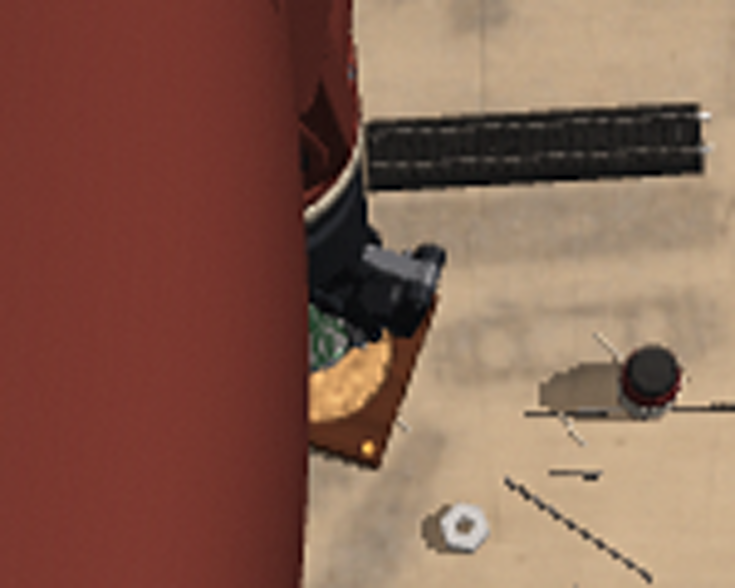

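Run:
```python
from cell import manip
from h import *
p=manip.state()["eef_pos"]
r=manip.read_camera("side");t=manip.read_camera("top")
c=p*[1,1,0]
for z in (.06,.083): 
  for o in ([0,0],[0.0275,0],[-.0275,0],[0,.0275],[0,-.0275]):
    print(z,o,((proj(r,c+[*o,z])-[240,100])*4.9).round(),((proj(t,c+[*o,z])-[180,110])*4.9).round())
```

```text
0.06 [0, 0] [[317. 374.]] [[305. 315.]]
0.06 [0.0275, 0] [[364. 363.]] [[306. 258.]]
0.06 [-0.0275, 0] [[270. 386.]] [[304. 372.]]
0.06 [0, 0.0275] [[285. 354.]] [[245. 315.]]
0.06 [0, -0.0275] [[352. 395.]] [[364. 315.]]
0.083 [0, 0] [[320. 329.]] [[300. 299.]]
0.083 [0.0275, 0] [[367. 318.]] [[301. 241.]]
0.083 [-0.0275, 0] [[272. 341.]] [[299. 357.]]
0.083 [0, 0.0275] [[287. 310.]] [[239. 299.]]
0.083 [0, -0.0275] [[355. 350.]] [[361. 299.]]
```

Emit:
servo_tool(moves=[[-0.001,0,0.03,0,0,0,50],[-0.001,0,0.043,0,0,0,50],[-0.001,0,0.048,0,0,0,50],[-0.001,0,0.052,0,0,0,50],[-0.001,0,0.053,0,0,0,50],[-0.001,0,0.053,0,0,0,50]])

```text
time_s: 10.82
eef_pos: [0.6195, 0.0815, -0.0137]
ee_rot: [[0.286, 0.958, 0.001], [0.958, -0.286, 0.0], [0.0, 0.001, -1.0]]
ft_force: [0.1, -0.1, -0.8]
grip_width: 0.614
```

```bash
python3 snap.py side side9 240 100 140 120
```

```text
(no output)
```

View pics/side9.png

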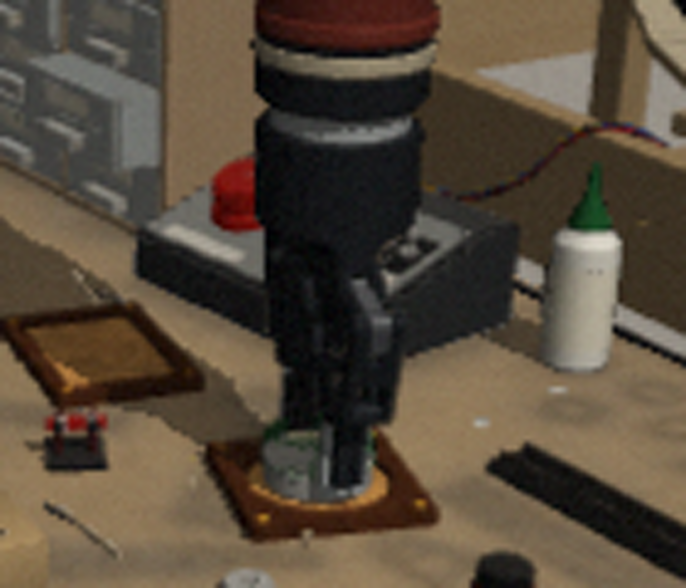

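Emit:
servo_tool(moves=[[0,0,0.001,0,0,0,50],[0,0,0.002,0,0,0,50],[0,0,0.0025,0,0,0,50],[0,0,0.0025,0,0,0,50]])

```text
time_s: 11.38
eef_pos: [0.6192, 0.0815, -0.0165]
ee_rot: [[0.286, 0.958, 0.0], [0.958, -0.286, 0.0], [0.0, 0.0, -1.0]]
ft_force: [-1.0, 0.8, 1.8]
grip_width: 0.618
```

Emit:
servo_tool(moves=[[0,0,0,0,0,0,80],[0,0,0,0,0,0,80],[0,0,-0.01,0,0,0,80],[0,0,-0.05,0,0,0,80],[0,0,-0.08,0,0,0,80],[0,0,-0.08,0,0,0,80]])

```text
time_s: 12.12
eef_pos: [0.6215, 0.0814, 0.0673]
ee_rot: [[0.286, 0.958, 0.006], [0.958, -0.286, -0.0], [0.001, 0.006, -1.0]]
ft_force: [-0.2, -0.4, 0.3]
grip_width: 0.795
```

```bash
python3 snap.py side side10 240 100 140 120; python3 go.py "[(.5983,-.0766,.08,90),(.5983,-.0766,-.012,90)]"
```

```text
t 12.18 p [0.6203 0.0814 0.0652] yaw 73.4 j [-0.08  0.2  -0.06  1.31  0.    0.21] g 0.798 F [-0.9 -0.9 -0.5]
-> (0.5983, -0.0766, 0.08, 90) [-0.1577  0.0241 -0.0149] [ 0.003 -0.    -0.29 ]
-> (0.5983, -0.0766, -0.012, 90) [-0.1578  0.0239  0.0771] [ 0.003 -0.    -0.29 ]
```

View pics/side10.png

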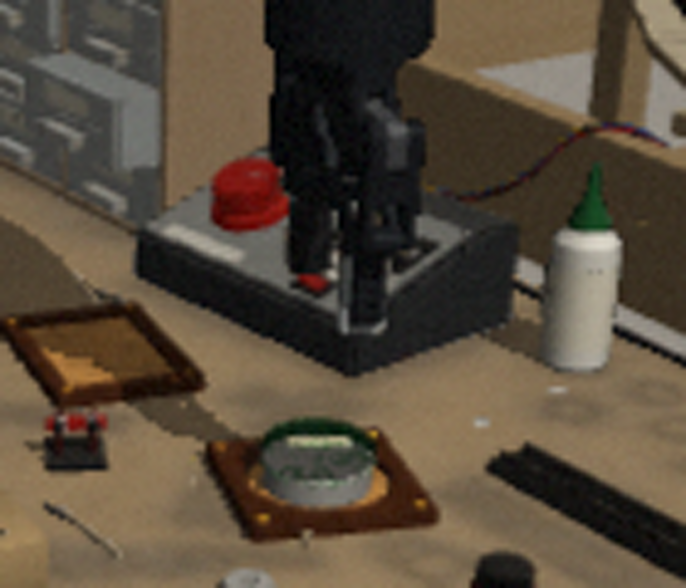

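```bash
python3 go.py "[(.5983,-.0766,.064,73.4)]"
```

```text
t 12.18 p [0.6203 0.0814 0.0652] yaw 73.4 j [-0.08  0.2  -0.06  1.31  0.    0.21] g 0.798 F [-0.9 -0.9 -0.5]
-> (0.5983, -0.0766, 0.064, 73.4) [-0.1577  0.0241  0.0011] [ 0.003 -0.001 -0.   ]
```

Emit:
servo_tool(moves=[[-0.157,0.024,0,0,0,0,80],[-0.157,0.024,0,0,0,0,80],[-0.157,0.024,0,0,0,0,80],[-0.157,0.024,0,0,0,0,80],[-0.157,0.024,0,0,0,0,80],[-0.157,0.024,0,0,0,0,80]])

```text
time_s: 12.92
eef_pos: [0.5972, -0.0745, 0.0629]
ee_rot: [[0.284, 0.959, -0.001], [0.959, -0.284, 0.0], [0.0, -0.001, -1.0]]
ft_force: [-1.0, -0.6, -0.2]
grip_width: 0.797
```

```bash
python3 snap.py side side11 270 120 140 120; python3 snap.py top top11 240 120 150 120; python3 go.py "[(.5983,-.0766,-.018,73.4)]"
```

```text
t 13.03 p [ 0.5973 -0.0747  0.0631] yaw 73.5 j [-0.34  0.13 -0.13  1.3   0.   -0.05] g 0.8 F [ 0.2 -0.1  0.2]
-> (0.5983, -0.0766, -0.018, 73.4) [-0.0015  0.0015  0.0811] [-0.    -0.     0.001]
```

View pics/side11.png

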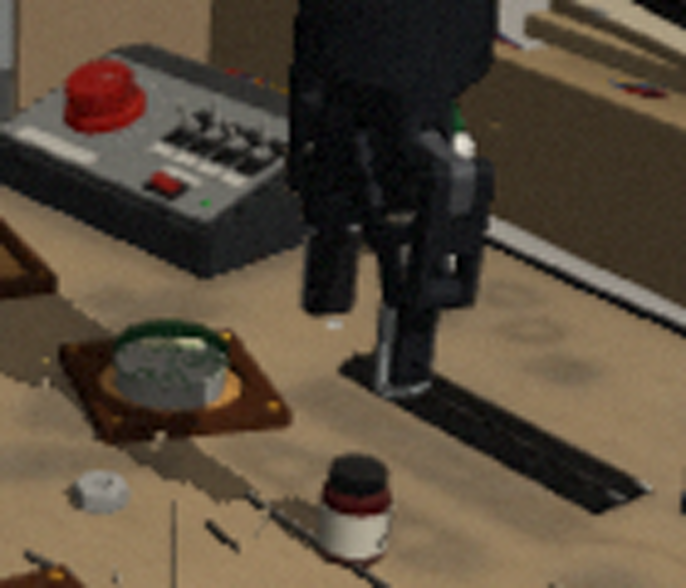

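View pics/top11.png

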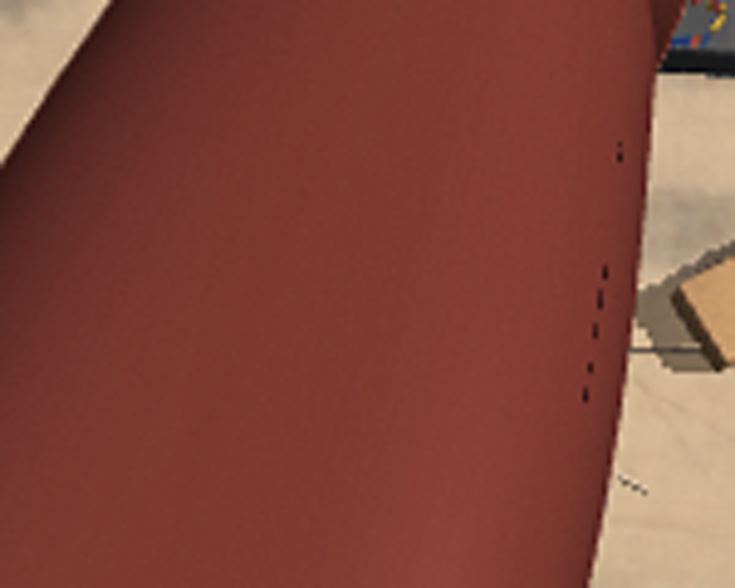

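Emit:
servo_tool(moves=[[-0.001,0.001,0.02,0,0,0,80],[-0.001,0.001,0.045,0,0,0,80],[-0.001,0.001,0.065,0,0,0,80],[-0.001,0.001,0.076,0,0,0,80],[-0.001,0.001,0.08,0,0,0,80],[-0.001,0.001,0.08,0,0,0,80],[-0.001,0.001,0.08,0,0,0,60]])

```text
time_s: 13.9
eef_pos: [0.5986, -0.0772, -0.0158]
ee_rot: [[0.286, 0.958, 0.001], [0.958, -0.286, -0.0], [0.0, 0.001, -1.0]]
ft_force: [-0.4, 0.1, -0.1]
grip_width: 0.611
```

```bash
python3 snap.py side side12 270 120 140 120
```

```text
(no output)
```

View pics/side12.png

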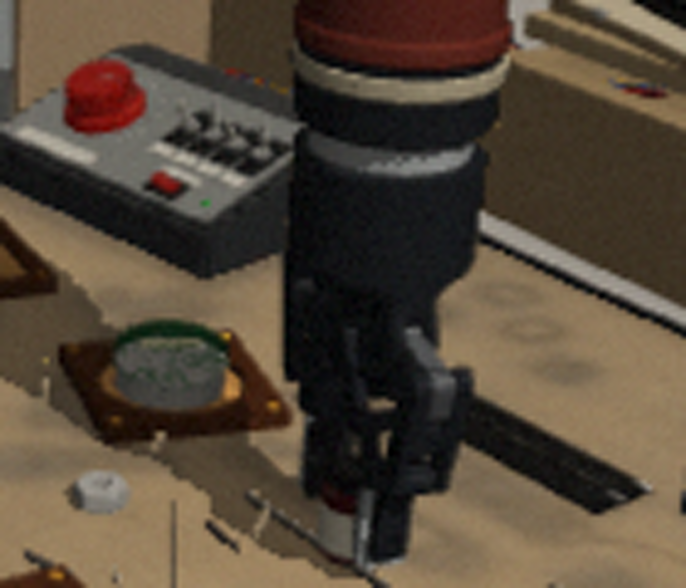

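Emit:
servo_tool(moves=[[0,0,0,0,0,0,20],[0,0,0,0,0,0,20],[0,0,0,0,0,0,20],[0,0,0,0,0,0,20],[0,0,0,0,0,0,20]], force=25)

```text
time_s: 14.58
eef_pos: [0.5983, -0.0772, -0.0161]
ee_rot: [[0.286, 0.958, 0.001], [0.958, -0.286, -0.0], [-0.0, 0.001, -1.0]]
ft_force: [-1.1, 0.1, 6.5]
grip_width: 0.325
```

Emit:
servo_tool(moves=[[0,0,-0.015,0,0,0,20],[0,0,-0.04,0,0,0,20],[0,0,-0.06,0,0,0,20],[0,0,-0.06,0,0,0,20],[0,0,-0.06,0,0,0,20]])

```text
time_s: 15.2
eef_pos: [0.5975, -0.0769, 0.0426]
ee_rot: [[0.286, 0.958, -0.001], [0.958, -0.286, 0.0], [0.0, -0.001, -1.0]]
ft_force: [0.4, 1.0, -2.0]
grip_width: 0.324
```

```bash
python3 snap.py side side13 270 120 140 120; python3 go.py "[(.4441,-.0662,.044,73.4)]"
```

```text
t 15.25 p [ 0.5973 -0.0768  0.0422] yaw 73.4 j [-0.34  0.15 -0.16  1.27  0.   -0.06] g 0.327 F [-0.1 -1.2 -0.6]
-> (0.4441, -0.0662, 0.044, 73.4) [-0.0336 -0.1498 -0.0016] [-0.002 -0.    -0.   ]
```

View pics/side13.png

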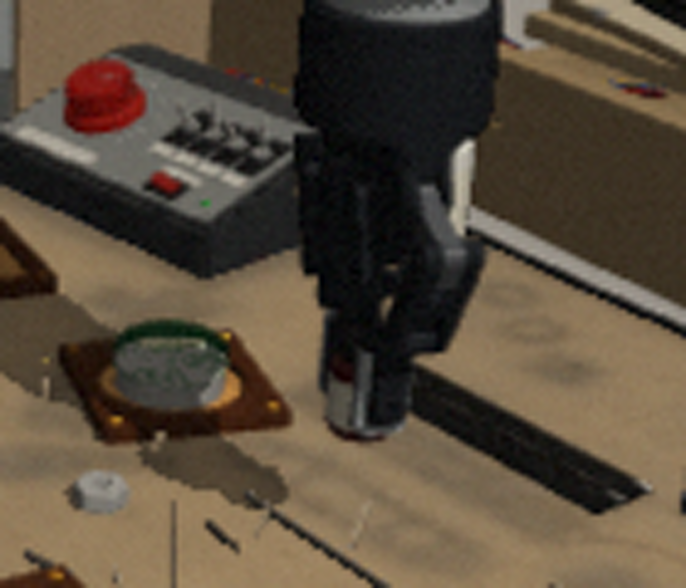

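Emit:
servo_tool(moves=[[-0.034,-0.15,0,0,0,0,20],[-0.034,-0.15,0,0,0,0,20],[-0.034,-0.15,0,0,0,0,20],[-0.034,-0.15,0,0,0,0,20],[-0.034,-0.15,0,0,0,0,20],[-0.034,-0.15,0,0,0,0,20],[-0.034,-0.15,0,0,0,0,20]])

```text
time_s: 16.12
eef_pos: [0.4448, -0.0668, 0.0432]
ee_rot: [[0.285, 0.958, -0.0], [0.958, -0.285, 0.0], [0.0, -0.0, -1.0]]
ft_force: [0.6, -0.7, -0.5]
grip_width: 0.325
```

```bash
python3 snap.py side side14 210 140 140 120; python3 go.py "[(.4441,-.0662,-.010,73.4)]"
```

```text
t 16.18 p [ 0.4447 -0.0667  0.0431] yaw 73.4 j [-0.44 -0.34 -0.61  1.3   0.   -0.15] g 0.325 F [-0.   0.3 -1.1]
-> (0.4441, -0.0662, -0.01, 73.4) [ 0.0003 -0.0007  0.0531] [-0. -0.  0.]
```

View pics/side14.png

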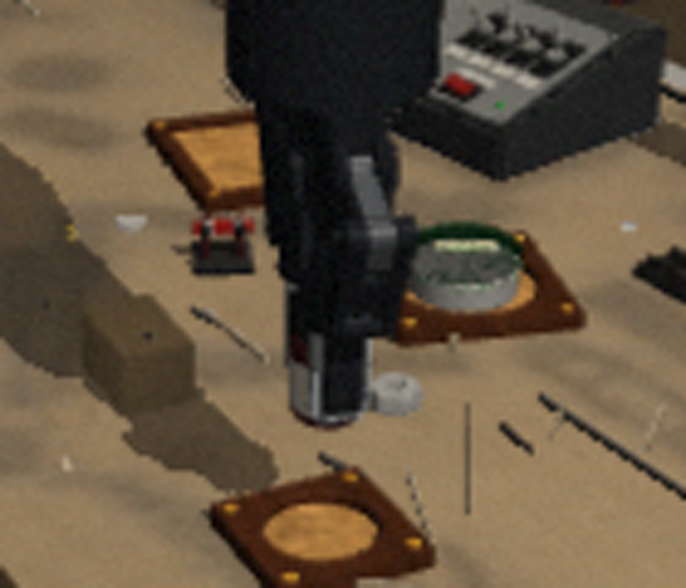

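Emit:
servo_tool(moves=[[0,0,0.025,0,0,0,20],[0,0,0.04,0,0,0,20],[0,0,0.048,0,0,0,20],[0,0,0.052,0,0,0,20],[0,0,0.053,0,0,0,20],[0,0,0.0535,0,0,0,20]])

```text
time_s: 16.92
eef_pos: [0.4448, -0.0669, -0.0098]
ee_rot: [[0.286, 0.958, 0.001], [0.958, -0.286, -0.0], [0.0, 0.001, -1.0]]
ft_force: [-0.6, -0.5, -0.8]
grip_width: 0.322
```

Emit:
servo_tool(moves=[[0,0,0.0005,0,0,0,20],[0,0,0.001,0,0,0,20],[0,0,0.001,0,0,0,20]])

```text
time_s: 17.3
eef_pos: [0.4445, -0.0667, -0.0112]
ee_rot: [[0.286, 0.958, 0.0], [0.958, -0.286, 0.0], [0.0, 0.0, -1.0]]
ft_force: [-0.3, 0.6, -0.6]
grip_width: 0.326
```

```bash
python3 snap.py side side15 210 140 140 120
```

```text
(no output)
```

View pics/side15.png

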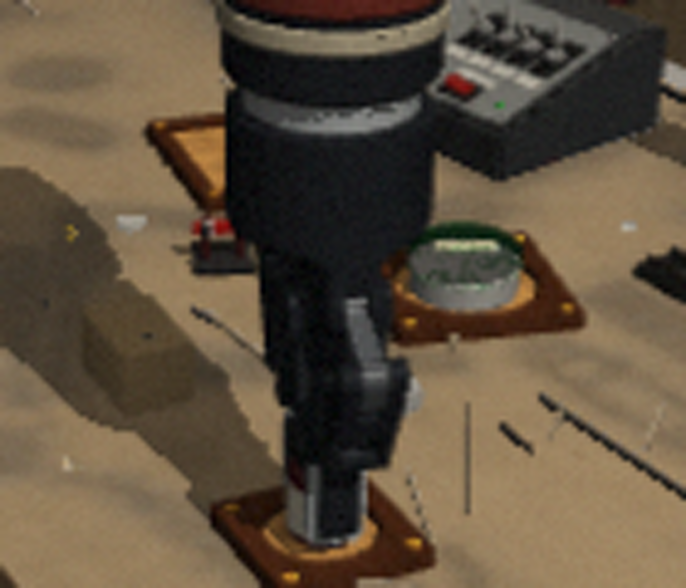

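Emit:
servo_tool(moves=[[0,0,0.001,0,0,0,20],[0,0,0.001,0,0,0,20]])

```text
time_s: 17.6
eef_pos: [0.4446, -0.0668, -0.0121]
ee_rot: [[0.286, 0.958, 0.0], [0.958, -0.286, -0.0], [0.0, 0.0, -1.0]]
ft_force: [-0.5, -0.1, -0.4]
grip_width: 0.326
```

Emit:
servo_tool(moves=[[0,0,0,0,0,0,65],[0,0,0,0,0,0,65],[0,0,0,0,0,0,65],[0,0,-0.02,0,0,0,65],[0,0,-0.05,0,0,0,65],[0,0,-0.08,0,0,0,65],[0,0,-0.08,0,0,0,65]])

```text
time_s: 18.48
eef_pos: [0.4461, -0.0675, 0.0701]
ee_rot: [[0.286, 0.958, 0.004], [0.958, -0.286, -0.002], [-0.001, 0.004, -1.0]]
ft_force: [0.4, -0.9, 0.0]
grip_width: 0.65
```

```bash
python3 snap.py side side16 210 140 140 120; python3 go.py "[(.4411,.0831,.065,0)]"
```

```text
t 18.52 p [ 0.4452 -0.0671  0.0685] yaw 73.4 j [-0.44 -0.35 -0.58  1.34  0.   -0.15] g 0.652 F [-0.6 -0.4 -0.3]
-> (0.4411, 0.0831, 0.065, 0) [ 0.1427 -0.0468  0.0034] [ 2.000e-03 -1.000e-03  1.281e+00]
```

View pics/side16.png

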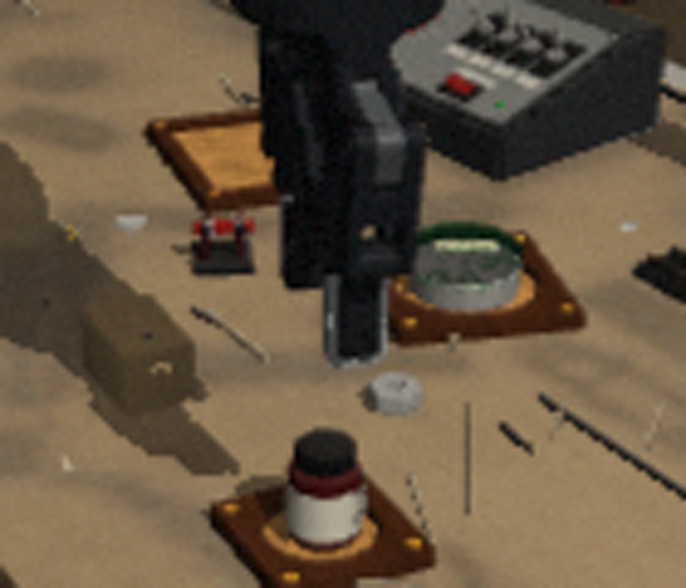

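```bash
python3 go.py "[(.4411,.0831,.065,87.7)]"
```

```text
t 18.52 p [ 0.4452 -0.0671  0.0685] yaw 73.4 j [-0.44 -0.35 -0.58  1.34  0.   -0.15] g 0.652 F [-0.6 -0.4 -0.3]
-> (0.4411, 0.0831, 0.065, 87.7) [ 0.1427 -0.0468  0.0034] [ 0.002  0.    -0.25 ]
```

Emit:
servo_tool(moves=[[0.143,-0.047,0,0,0,-0.15,90],[0.143,-0.047,0,0,0,-0.25,90],[0.143,-0.047,0,0,0,-0.25,90],[0.143,-0.047,0,0,0,-0.25,90],[0.143,-0.047,0,0,0,-0.25,90],[0.143,-0.047,0,0,0,-0.25,90],[0.143,-0.047,0,0,0,-0.25,90]])

```text
time_s: 19.4
eef_pos: [0.4404, 0.0829, 0.0677]
ee_rot: [[0.041, 0.999, -0.0], [0.999, -0.041, 0.0], [0.0, -0.0, -1.0]]
ft_force: [-0.4, 0.1, -0.5]
grip_width: 0.899
```

```bash
python3 snap.py side side17 180 110 140 120; python3 snap.py top top17 170 190 150 120;python3 go.py "[(.4411,.0831,-.015,87.7)]"
```

```text
t 19.5 p [0.4404 0.0832 0.0678] yaw 87.7 j [-0.11 -0.36 -0.58  1.35  0.   -0.07] g 0.899 F [0.2 0.2 0.2]
-> (0.4411, 0.0831, -0.015, 87.7) [-0.0001  0.0007  0.0828] [ 0.    -0.    -0.001]
```

View pics/side17.png

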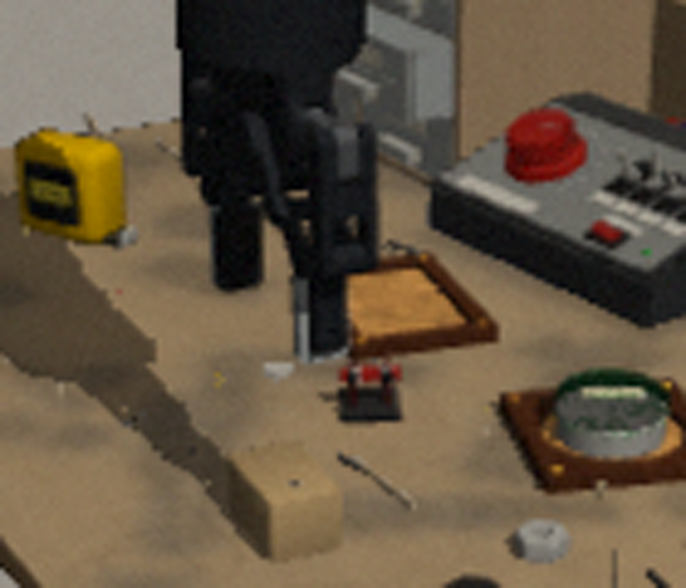

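View pics/top17.png

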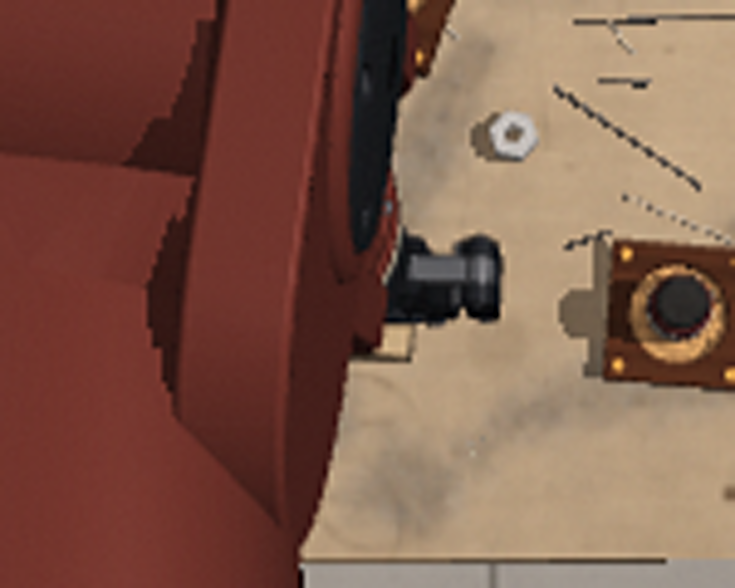

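Emit:
servo_tool(moves=[[0,0.001,0.03,0,0,0,90],[0,0.001,0.055,0,0,0,90],[0,0.001,0.075,0,0,0,90],[0,0.001,0.083,0,0,0,90],[0,0.001,0.083,0,0,0,90],[0,0.001,0.083,0,0,0,90],[0,0.001,0.083,0,0,0,68],[0,0.001,0.083,0,0,0,68]])

```text
time_s: 20.5
eef_pos: [0.4416, 0.0837, -0.0148]
ee_rot: [[0.04, 0.999, 0.001], [0.999, -0.04, -0.0], [0.0, 0.001, -1.0]]
ft_force: [0.7, 0.3, -1.1]
grip_width: 0.677
```

```bash
python3 snap.py side side18 180 110 140 120
```

```text
(no output)
```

View pics/side18.png

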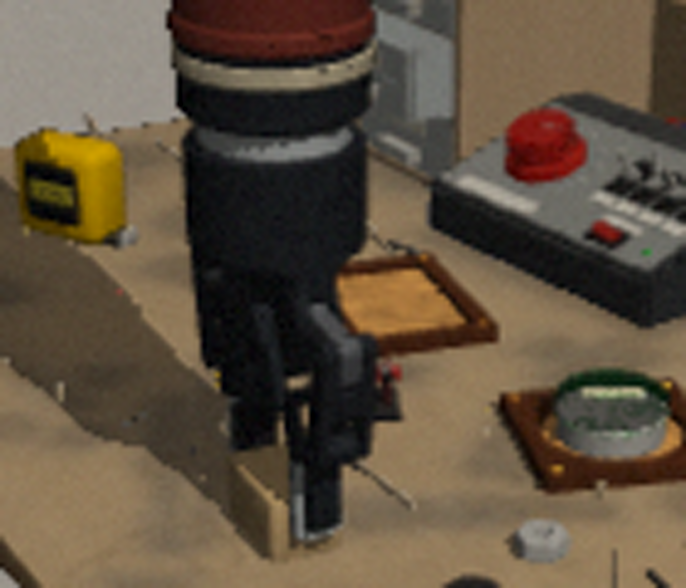

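Emit:
servo_tool(moves=[[0,0,0,0,0,0,45],[0,0,0,0,0,0,45],[0,0,0,0,0,0,45],[0,0,0,0,0,0,45]], force=25)

```text
time_s: 21.05
eef_pos: [0.4416, 0.0837, -0.0148]
ee_rot: [[0.04, 0.999, 0.001], [0.999, -0.04, 0.0], [0.0, 0.001, -1.0]]
ft_force: [-0.2, 0.3, 5.6]
grip_width: 0.604
```

Emit:
servo_tool(moves=[[0,0,-0.02,0,0,0,45],[0,0,-0.05,0,0,0,45],[0,0,-0.08,0,0,0,45],[0,0,-0.09,0,0,0,45],[0,0,-0.09,0,0,0,45]])

```text
time_s: 21.68
eef_pos: [0.4414, 0.0837, 0.0746]
ee_rot: [[0.04, 0.999, 0.0], [0.999, -0.04, 0.0], [0.0, 0.0, -1.0]]
ft_force: [0.0, 0.6, -0.7]
grip_width: 0.602
```

```bash
python3 snap.py side side19 180 90 140 120; python3 go.py "[(.4362,-.2555,.075,84)]"
```

```text
t 21.73 p [0.4409 0.0837 0.0738] yaw 87.7 j [-0.11 -0.36 -0.57  1.36  0.   -0.07] g 0.608 F [ 0.2 -0.2 -1.1]
-> (0.4362, -0.2555, 0.075, 84) [-0.3391  0.0088 -0.0012] [-0.001 -0.     0.065]
```

View pics/side19.png

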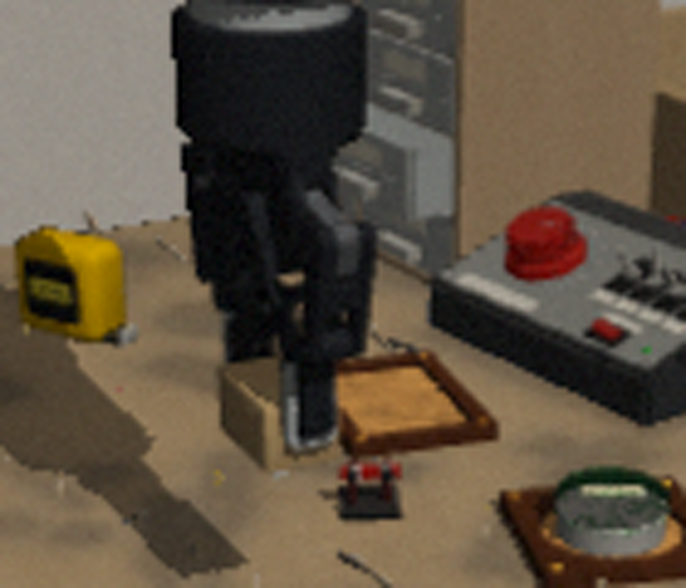

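Emit:
servo_tool(moves=[[-0.339,0.009,0,0,0,0.065,45],[-0.339,0.009,0,0,0,0.065,45],[-0.339,0.009,0,0,0,0.065,45],[-0.339,0.009,0,0,0,0.065,45],[-0.339,0.009,0,0,0,0.065,45],[-0.339,0.009,0,0,0,0.065,45],[-0.339,0.009,0,0,0,0.065,45],[-0.339,0.009,0,0,0,0.065,45],[-0.339,0.009,0,0,0,0.065,45],[-0.339,0.009,0,0,0,0.065,45]])

```text
time_s: 22.98
eef_pos: [0.437, -0.2546, 0.0748]
ee_rot: [[0.103, 0.995, 0.0], [0.995, -0.103, 0.0], [0.0, 0.0, -1.0]]
ft_force: [0.8, 0.8, -0.7]
grip_width: 0.606
```

```bash
python3 snap.py side side20 240 170 190 160; python3 go.py "[(.4362,-.2555,-.009,84)]"
```

```text
t 23.02 p [ 0.437  -0.2548  0.0748] yaw 84.1 j [-0.79 -0.17 -0.41  1.33  0.   -0.68] g 0.606 F [-0.2  0.4 -0.4]
-> (0.4362, -0.2555, -0.009, 84) [-0.0008 -0.0007  0.0838] [0.    0.    0.001]
```

View pics/side20.png

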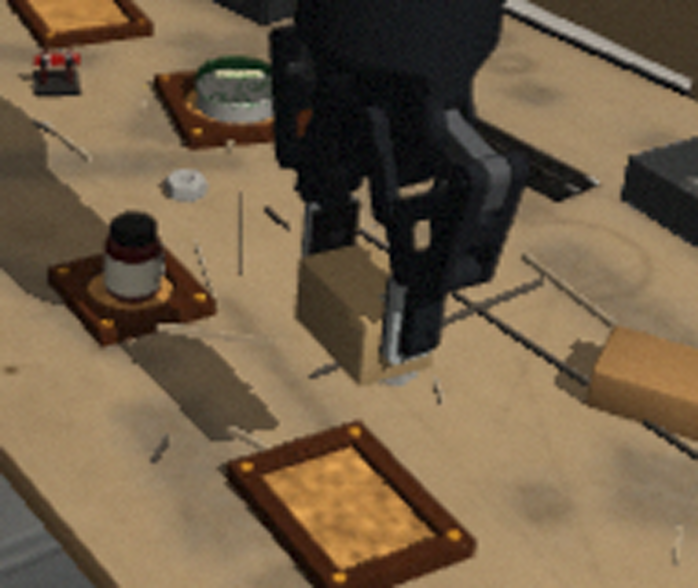

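Emit:
servo_tool(moves=[[-0.001,-0.001,0.03,0,0,0,45],[-0.001,-0.001,0.06,0,0,0,45],[-0.001,-0.001,0.074,0,0,0,45],[-0.001,-0.001,0.08,0,0,0,45],[-0.001,-0.001,0.083,0,0,0,45],[-0.001,-0.001,0.084,0,0,0,45],[-0.001,-0.001,0.085,0,0,0,45],[-0.001,-0.001,0.085,0,0,0,45]])

```text
time_s: 24.02
eef_pos: [0.4358, -0.2565, -0.0099]
ee_rot: [[0.105, 0.995, 0.0], [0.995, -0.105, -0.0], [-0.0, 0.0, -1.0]]
ft_force: [-0.5, 0.1, -0.3]
grip_width: 0.603
```

```bash
python3 snap.py side side21 240 190 190 160
```

```text
(no output)
```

View pics/side21.png

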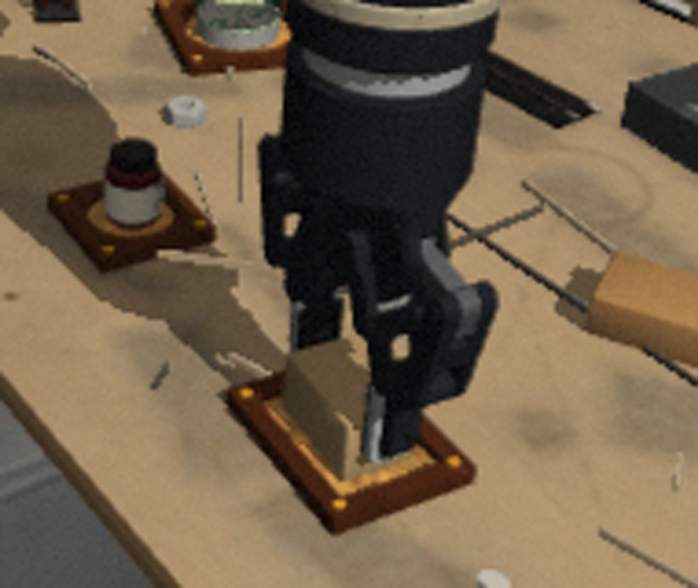

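Emit:
servo_tool(moves=[[0,0,0.001,0,0,0,45],[0,0,0.001,0,0,0,45],[0,0,0.001,0,0,0,85],[0,0,0.001,0,0,0,85],[0,0,0.001,0,0,0,85],[0,0,-0.03,0,0,0,85],[0,0,-0.06,0,0,0,85],[0,0,-0.09,0,0,0,85],[0,0,-0.09,0,0,0,85]])

```text
time_s: 25.2
eef_pos: [0.4369, -0.2576, 0.0822]
ee_rot: [[0.105, 0.995, 0.003], [0.995, -0.105, -0.003], [-0.003, 0.003, -1.0]]
ft_force: [0.2, 0.6, -0.9]
grip_width: 0.85
```

```bash
python3 snap.py side side22 240 190 190 160; python3 go.py "[(.6189,-.275,.075,30)]"
```

```text
t 25.25 p [ 0.4362 -0.2569  0.0805] yaw 84.0 j [-0.79 -0.17 -0.4   1.34  0.   -0.69] g 0.848 F [ 0.1 -0.3 -0.3]
-> (0.6189, -0.275, 0.075, 30) [0.0011 0.1836 0.0058] [0.002 0.    0.942]
```

View pics/side22.png

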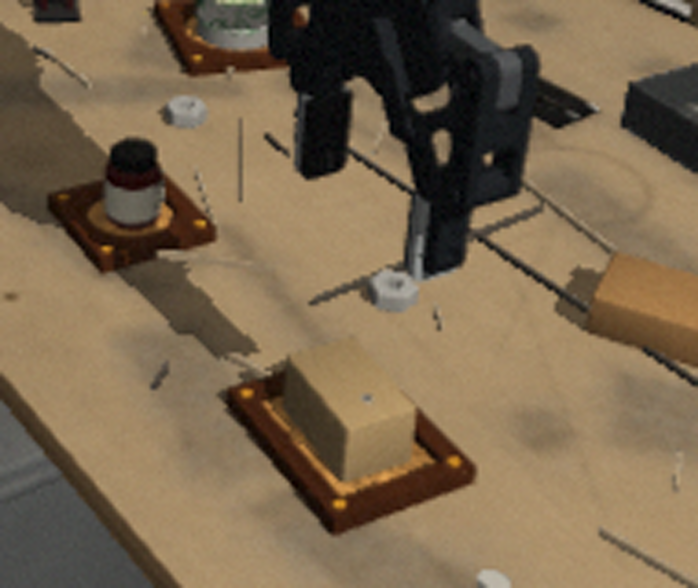

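```bash
python3 snap.py top top22 280 140 180 140;  python3 snap.py side side22b 330 210 170 100
```

```text
(no output)
```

View pics/top22.png

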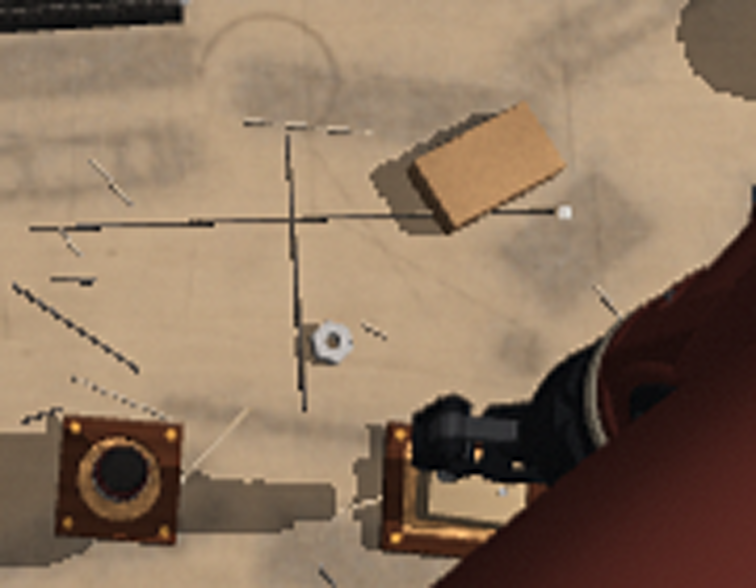

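View pics/side22b.png

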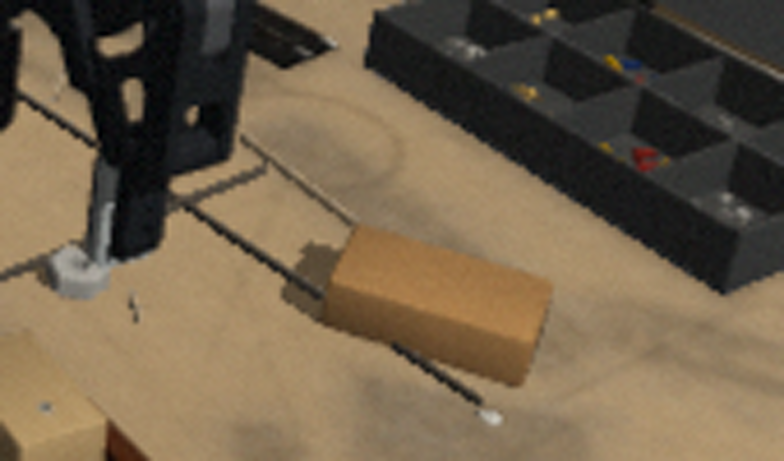

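```bash
python3 - <<'E'
from cell import manip
from h import *
t=manip.read_camera("top")
print(ray(t,[(331,131),(372,134),(412,136)],.0),ray(t,[(331,131),(372,134),(412,136)],.05))
print(ray(t,[(125,155),(165,151),(205,149)],.0),ray(t,[(125,155),(165,151),(205,149)],.04))
E
python3 go.py "[(.6189,-.275,.075,30)]"
```

```text
[[ 0.7501177  -0.12927327]
 [ 0.74176497 -0.23056704]
 [ 0.7360947  -0.32918922]] [[ 0.7275409  -0.12211974]
 [ 0.71965059 -0.21780568]
 [ 0.71429425 -0.31096792]]
[[0.68902323 0.37764718]
 [0.6990517  0.28007263]
 [0.70389681 0.18192638]] [[0.67366765 0.36091868]
 [0.68325196 0.26766567]
 [0.68788248 0.17386628]]
t 25.4 p [ 0.4352 -0.2558  0.0785] yaw 84.0 j [-0.79 -0.17 -0.41  1.34  0.   -0.69] g 0.849 F [ 0.9 -0.1 -0.3]
-> (0.6189, -0.275, 0.075, 30) [1.000e-04 1.848e-01 3.300e-03] [-0.002 -0.     0.942]
```

Emit:
servo_tool(moves=[[0,0.06,0.002,0,0,0.18,85],[0,0.12,0.002,0,0,0.36,85],[0,0.184,0.002,0,0,0.54,85],[0,0.184,0.002,0,0,0.72,85],[0,0.184,0.002,0,0,0.9,85],[0,0.184,0.002,0,0,0.942,85],[0,0.184,0.002,0,0,0.942,85],[0,0.184,0.002,0,0,0.942,85],[0,0.184,0.002,0,0,0.942,85]])

```text
time_s: 26.52
eef_pos: [0.6185, -0.2755, 0.0776]
ee_rot: [[0.866, 0.501, -0.0], [0.501, -0.866, 0.0], [-0.0, -0.0, -1.0]]
ft_force: [1.2, 0.5, 0.2]
grip_width: 0.849
```

```bash
python3 snap.py side side23 330 170 170 140; python3 snap.py top top23 310 120 170 130; python3 go.py "[(.6189,-.275,-.017,30)]"
```

```text
t 26.62 p [ 0.6187 -0.2756  0.0778] yaw 30.0 j [-0.61  0.35  0.15  1.36  0.    0.43] g 0.848 F [0.4 0.5 0.2]
-> (0.6189, -0.275, -0.017, 30) [ 0.0005 -0.0004  0.0948] [ 0.    -0.     0.001]
```

View pics/side23.png

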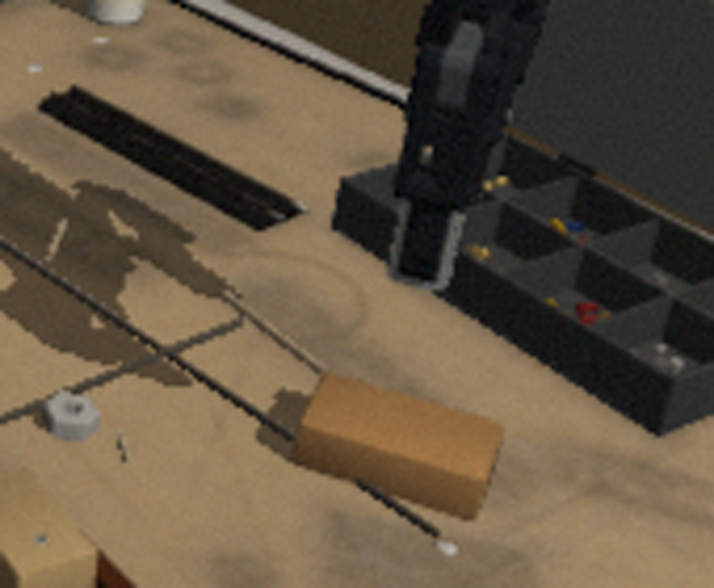

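View pics/top23.png

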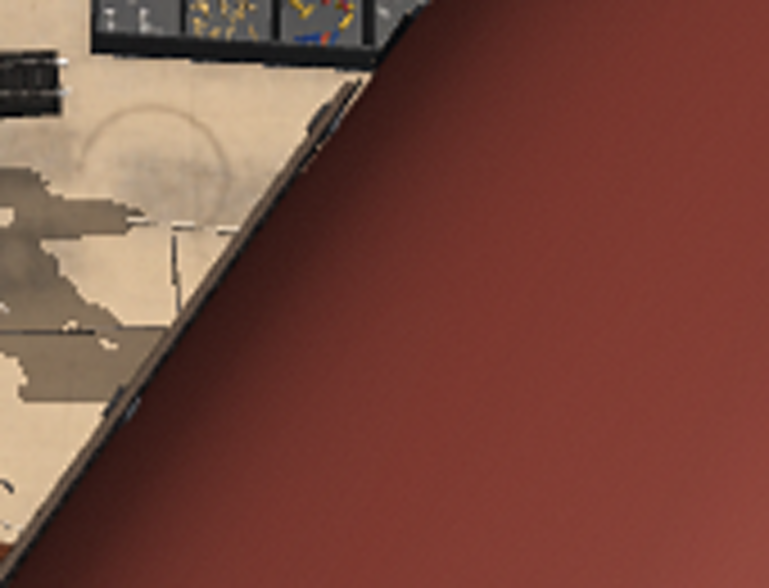

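Run:
```python
from cell import manip
from h import *
r=manip.read_camera("side");k=4.2
for P in ([.5862,-.2943,.110],[.5862,-.2943,.01],[.6189,-.275,.022],[.6189,-.275,0.]): print(P,((proj(r,P)-[330,170])*k).round())
u=np.array([np.cos(np.radians(30)),np.sin(np.radians(30))]);v=np.array([-u[1],u[0]])
for a in(-.023,.023):
  for b in (-.0375,.0375):
    c=np.array([.6189,-.275])+a*u+b*v; print(a,b,((proj(r,[*c,.022])-[330,170])*k).round(),((proj(r,[*c,.0])-[330,170])*k).round())
```

```text
[0.5862, -0.2943, 0.11] [[414. 280.]]
[0.5862, -0.2943, 0.01] [[368. 492.]]
[0.6189, -0.275, 0.022] [[391. 418.]]
[0.6189, -0.275, 0.0] [[382. 460.]]
-0.023 -0.0375 [[476. 476.]] [[465. 520.]]
-0.023 0.0375 [[287. 420.]] [[279. 463.]]
0.023 -0.0375 [[494. 415.]] [[483. 458.]]
0.023 0.0375 [[313. 364.]] [[305. 406.]]
```

Emit:
servo_tool(moves=[[0,0,0.03,0,0,0,85],[0,0,0.06,0,0,0,85],[0,0,0.083,0,0,0,85],[0,0,0.093,0,0,0,85],[0,0,0.095,0,0,0,85],[0,0,0.095,0,0,0,85],[0,0,0.095,0,0,0,65],[0,0,0.095,0,0,0,65]])

```text
time_s: 27.68
eef_pos: [0.6191, -0.2758, -0.0165]
ee_rot: [[0.866, 0.5, 0.001], [0.5, -0.866, -0.0], [0.001, 0.001, -1.0]]
ft_force: [-0.6, 0.7, 0.2]
grip_width: 0.649
```

```bash
python3 snap.py side side24 330 170 170 140; python3 snap.py top top24 310 120 170 130
```

```text
(no output)
```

View pics/side24.png

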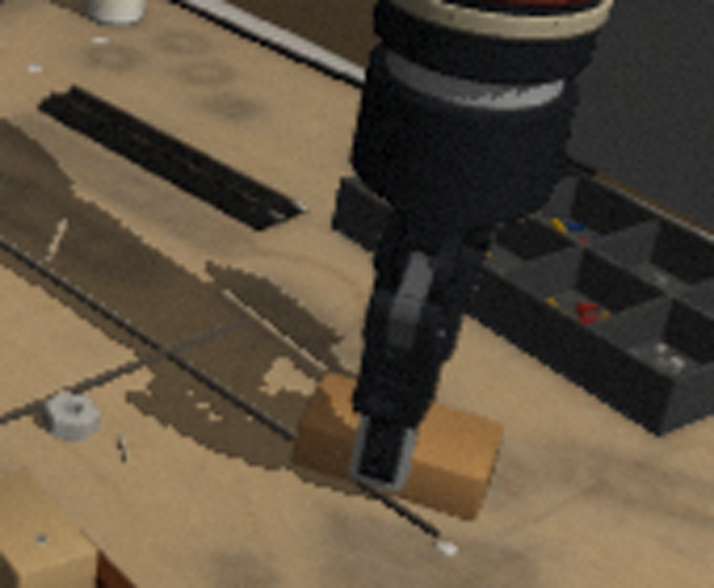

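View pics/top24.png

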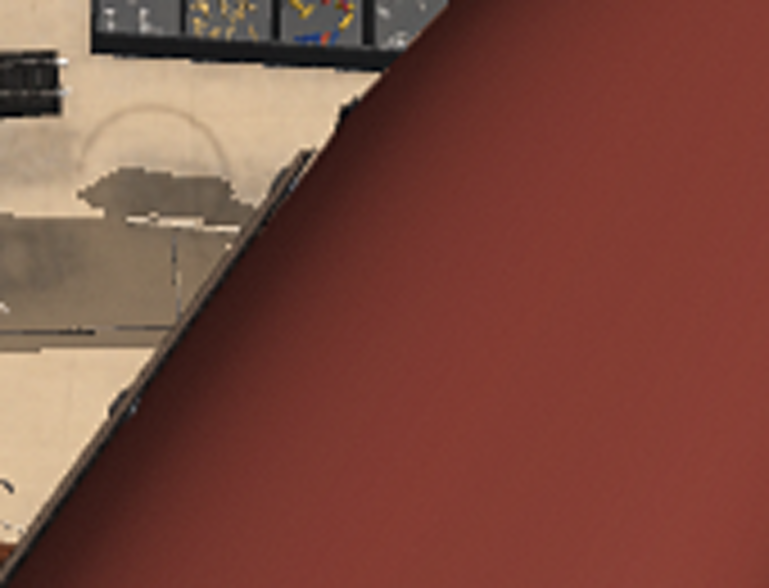

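Emit:
servo_tool(moves=[[0,0,0,0,0,0,40],[0,0,0,0,0,0,40],[0,0,0,0,0,0,40],[0,0,0,0,0,0,40]], force=30)

```text
time_s: 28.28
eef_pos: [0.6189, -0.2757, -0.0168]
ee_rot: [[0.866, 0.5, 0.001], [0.5, -0.866, -0.0], [0.0, 0.001, -1.0]]
ft_force: [-0.0, 0.1, 5.0]
grip_width: 0.517
```

Emit:
servo_tool(moves=[[0,0,-0.02,0,0,0,40],[0,0,-0.05,0,0,0,40],[0,0,-0.08,0,0,0,40],[0,0,-0.1,0,0,0,40],[0,0,-0.1,0,0,0,40],[0,0,-0.1,0,0,0,40]])

```text
time_s: 29.02
eef_pos: [0.6181, -0.2752, 0.0815]
ee_rot: [[0.866, 0.5, -0.001], [0.5, -0.866, 0.001], [-0.001, -0.002, -1.0]]
ft_force: [-0.7, 0.8, -0.9]
grip_width: 0.517
```

```bash
python3 snap.py side side25 330 130 170 140; python3 go.py "[(.6049,.2712,.085,-11.5)]"
```

```text
t 29.07 p [ 0.6179 -0.275   0.0811] yaw 30.0 j [-0.61  0.35  0.15  1.37  0.    0.44] g 0.514 F [0.  1.6 0.1]
-> (0.6049, 0.2712, 0.085, -11.5) [ 0.262  -0.4794 -0.0031] [-0.002  0.002  0.725]
```

View pics/side25.png

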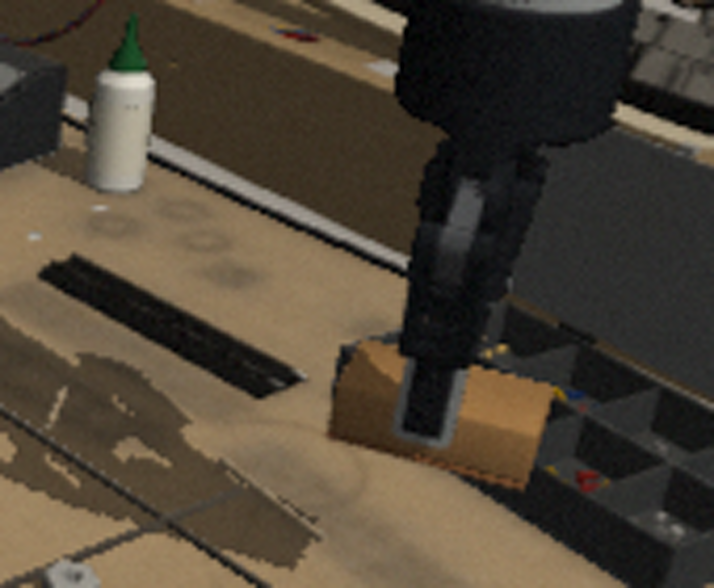

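Emit:
servo_tool(moves=[[0.262,-0.479,-0.003,0,0,0.08,40],[0.262,-0.479,-0.003,0,0,0.16,40],[0.262,-0.479,-0.003,0,0,0.24,40],[0.262,-0.479,-0.003,0,0,0.32,40],[0.262,-0.479,-0.003,0,0,0.4,40],[0.262,-0.479,-0.003,0,0,0.48,40],[0.262,-0.479,-0.003,0,0,0.56,40],[0.262,-0.479,-0.003,0,0,0.64,40],[0.262,-0.479,-0.003,0,0,0.72,40],[0.262,-0.479,-0.003,0,0,0.725,40],[0.262,-0.479,-0.003,0,0,0.725,40],[0.262,-0.479,-0.003,0,0,0.725,40]])

```text
time_s: 30.58
eef_pos: [0.6058, 0.269, 0.0853]
ee_rot: [[0.98, -0.201, -0.001], [-0.201, -0.98, -0.0], [-0.001, 0.0, -1.0]]
ft_force: [-0.8, 0.4, 0.0]
grip_width: 0.515
```

```bash
python3 snap.py side side26 190 80 150 120; python3 go.py "[(.6049,.2712,-.0115,-11.5)]"
```

```text
t 30.62 p [0.606  0.269  0.0855] yaw -11.6 j [ 0.22  0.31  0.11  1.37 -0.    1.99] g 0.519 F [ 0.4 -0.1  0.1]
-> (0.6049, 0.2712, -0.0115, -11.5) [-0.0015 -0.002   0.097 ] [ 0.     0.    -0.002]
```

View pics/side26.png

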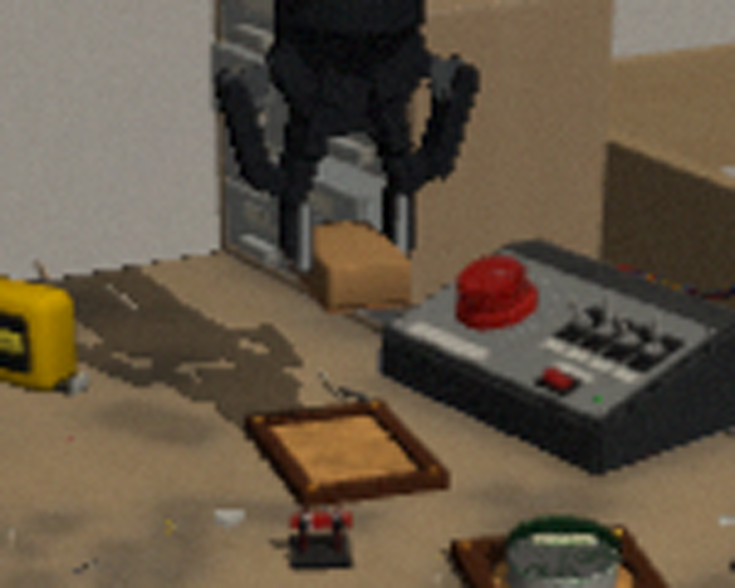

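Emit:
servo_tool(moves=[[-0.001,-0.002,0.03,0,0,0,40],[-0.001,-0.002,0.055,0,0,0,40],[-0.001,-0.002,0.065,0,0,0,40],[-0.001,-0.002,0.065,0,0,0,40]])

```text
time_s: 31.12
eef_pos: [0.6051, 0.2718, 0.0205]
ee_rot: [[0.98, -0.2, -0.001], [-0.2, -0.98, -0.0], [-0.001, 0.0, -1.0]]
ft_force: [0.9, -0.7, -0.6]
grip_width: 0.516
```

```bash
python3 snap.py side side27 190 80 150 120;python3 snap.py top top27 100 120 170 120; python3 go.py "[(.6049,.2712,-.0115,-11.5)]"
```

```text
t 31.23 p [0.6061 0.2723 0.0221] yaw -11.5 j [0.23 0.34 0.03 1.26 0.   2.  ] g 0.521 F [ 0.6  0.3 -0.5]
-> (0.6049, 0.2712, -0.0115, -11.5) [-0.001   0.0014  0.0336] [-0.001 -0.001 -0.001]
```

View pics/side27.png

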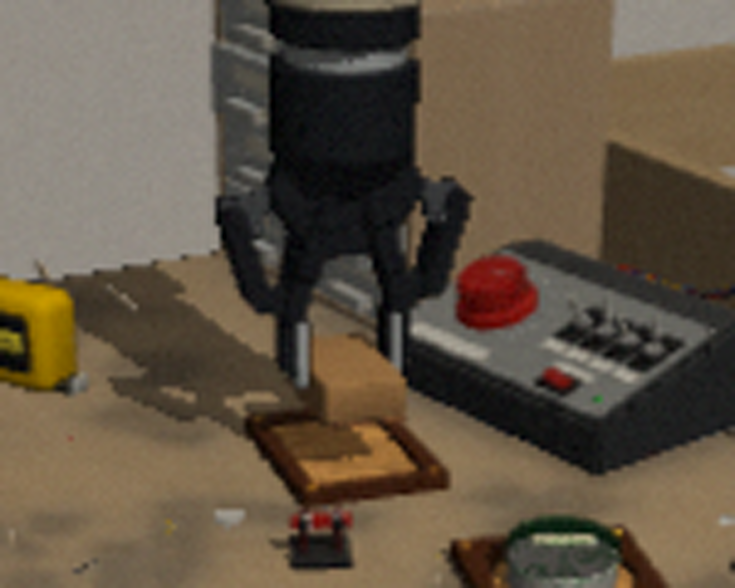

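View pics/top27.png

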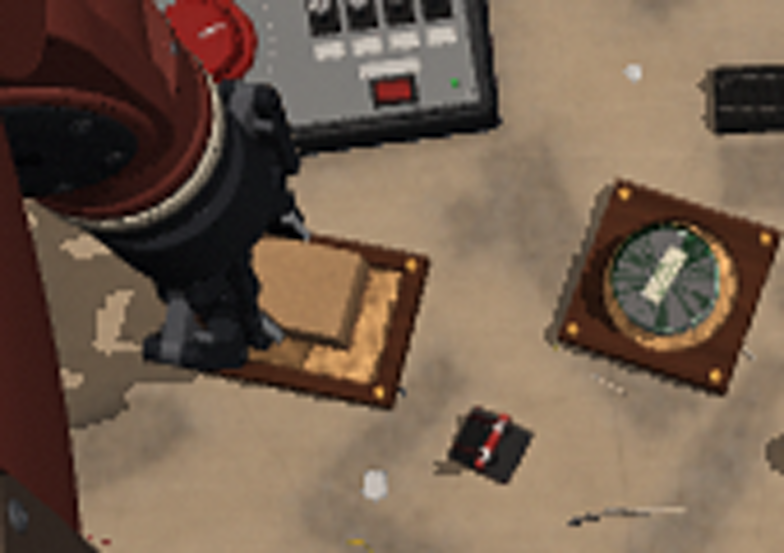

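Run:
```python
from cell import manip
from h import *
t=manip.read_camera("top");s=manip.state()["eef_pos"];k=min(800/170,600/120)*.98
w=ray(t,np.array([(368,258),(356,345)])/k+[100,120],.061);print(s,w,w.mean(0))
a=np.radians(-11.5);v=np.array([-np.sin(a),np.cos(a)]);print((w-s[:2])@v,(w-s[:2])@[np.cos(a),np.sin(a)])
```

```text
[0.60625893 0.2724709  0.02229069] [[0.61510819 0.22430368]
 [0.57103427 0.22796622]] [0.59307123 0.22613495]
[-0.04543599 -0.0506339 ] [ 0.01827461 -0.0256447 ]
```

```bash
python3 snap.py top top27b 145 160 50 40
```

```text
(no output)
```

View pics/top27b.png

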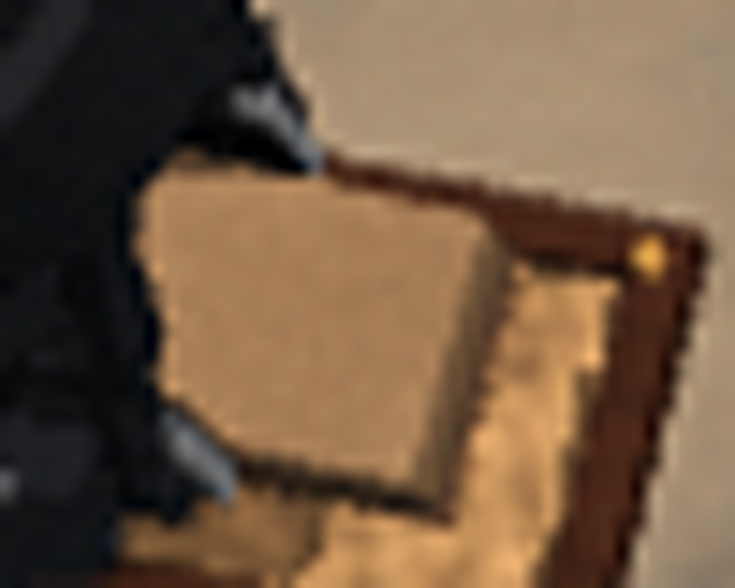

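Run:
```python
from cell import manip
from h import *
t=manip.read_camera("top");s=manip.state()["eef_pos"];k=14.7
a=np.radians(-11.5);v=np.array([-np.sin(a),np.cos(a)]);u=np.array([np.cos(a),np.sin(a)])
for P,z in (([(490,215),(410,480)],.061),([(510,250),(445,515)],.039)):
    w=ray(t,np.array(P)/k+[145,160],z);print(s,w,(w-s[:2])@v,(w-s[:2])@u)
    c=w.mean(0)+v*.0375; print("centre",c)
```

```text
[0.60610941 0.27255272 0.0220964 ] [[0.61823482 0.22776573]
 [0.57606035 0.23785864]] [-0.04147046 -0.03998841] [ 0.02081108 -0.02252893]
centre [0.60462388 0.26955936]
[0.60610941 0.27255272 0.0220964 ] [[0.6196612  0.23027536]
 [0.57648955 0.23830892]] [-0.03872684 -0.0394616 ] [ 0.02170849 -0.02219811]
centre [0.60555168 0.27103932]
```

Emit:
servo_tool(moves=[[0,0,0.015,0,0,0,40],[0,0,0.024,0,0,0,40],[0,0,0.029,0,0,0,40],[0,0,0.031,0,0,0,40],[0,0,0.032,0,0,0,40],[0,0,0.032,0,0,0,40]])

```text
time_s: 32.12
eef_pos: [0.6055, 0.2725, -0.0109]
ee_rot: [[0.98, -0.2, 0.0], [-0.2, -0.98, 0.0], [0.0, -0.0, -1.0]]
ft_force: [0.1, 0.3, 0.3]
grip_width: 0.52
```

```bash
python3 snap.py side side28 190 80 150 120;python3 snap.py top top28 100 120 170 120
```

```text
(no output)
```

View pics/side28.png

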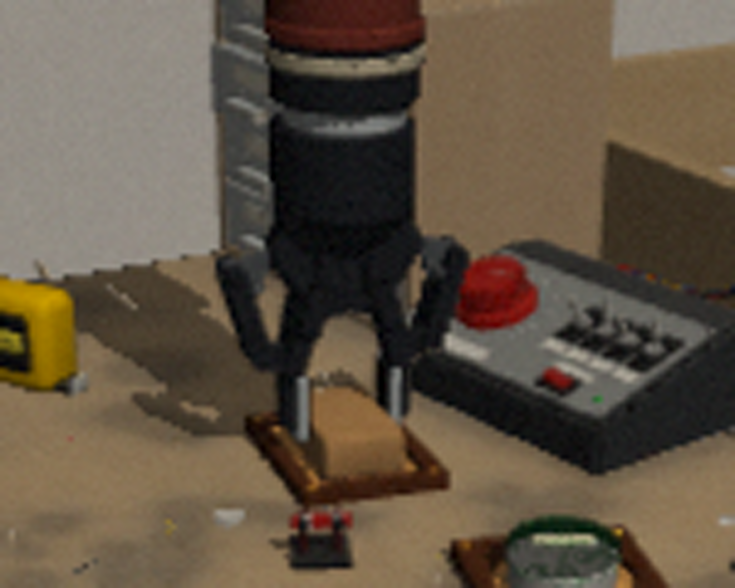

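View pics/top28.png

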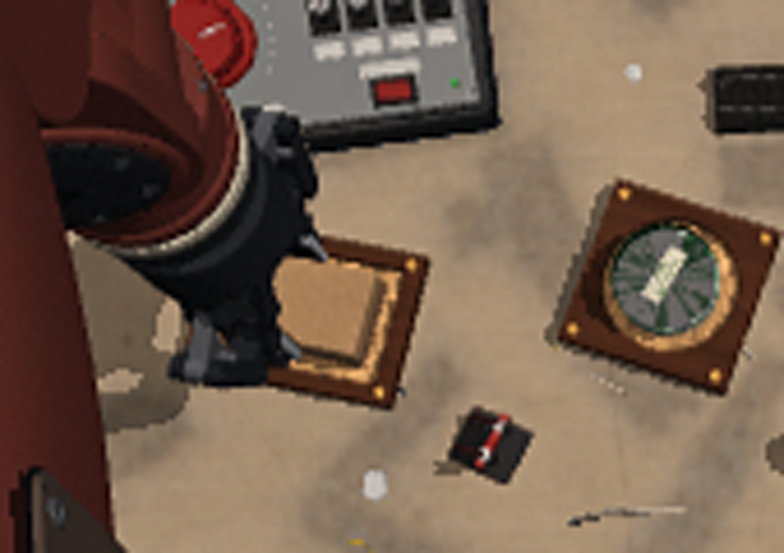

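Emit:
servo_tool(moves=[[0,0,0.001,0,0,0,40],[0,0,0.0015,0,0,0,40],[0,0,0.0015,0,0,0,40],[0,0,0.0015,0,0,0,65],[0,0,0.0015,0,0,0,65],[0,0,0.0015,0,0,0,65],[0,0,-0.02,0,0,0,65],[0,0,-0.06,0,0,0,65],[0,0,-0.12,0,0,0,65],[0,0,-0.15,0,0,0,65],[0,0,-0.15,0,0,0,65]])

```text
time_s: 33.6
eef_pos: [0.6075, 0.273, 0.1443]
ee_rot: [[0.98, -0.2, 0.007], [-0.2, -0.98, 0.002], [0.007, -0.003, -1.0]]
ft_force: [0.1, 1.1, 1.2]
grip_width: 0.65
```

```bash
python3 go.py "[(.3,.45,.2,-11.5)]"
```

```text
t 33.6 p [0.6075 0.273  0.1443] yaw -11.5 j [0.23 0.29 0.2  1.47 0.   2.  ] g 0.65 F [0.1 1.1 1.2]
-> (0.3, 0.45, 0.2, -11.5) [-0.3362 -0.1123 -0.0576] [-0.003 -0.007 -0.   ]
```

Move clear for a full look.

Emit:
servo_tool(moves=[[-0.2,-0.07,-0.05,0,0,0,65],[-0.336,-0.112,-0.05,0,0,0,65],[-0.336,-0.112,-0.05,0,0,0,65],[-0.336,-0.112,-0.05,0,0,0,65],[-0.336,-0.112,-0.05,0,0,0,65],[-0.336,-0.112,-0.05,0,0,0,65],[-0.336,-0.112,-0.05,0,0,0,65],[-0.336,-0.112,-0.05,0,0,0,65]])

```text
time_s: 34.6
eef_pos: [0.2985, 0.449, 0.1886]
ee_rot: [[0.98, -0.199, 0.0], [-0.199, -0.98, -0.0], [0.0, 0.0, -1.0]]
ft_force: [0.7, 0.5, -1.0]
grip_width: 0.654
```

```bash
python3 snap.py top top29 110 140 330 150; python3 snap.py side side29 180 120 220 220; python3 go.py "[]"
```

```text
t 34.7 p [0.2992 0.4486 0.1884] yaw -11.6 j [ 0.74 -0.08 -0.13  1.53 -0.    2.51] g 0.651 F [ 0.  -0.3 -0.2]
```

View pics/top29.png

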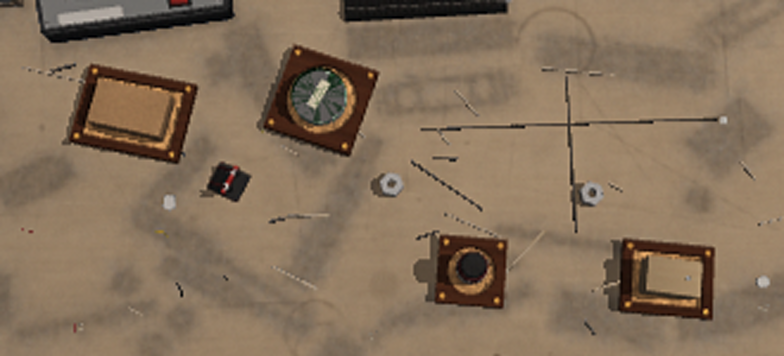

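View pics/side29.png

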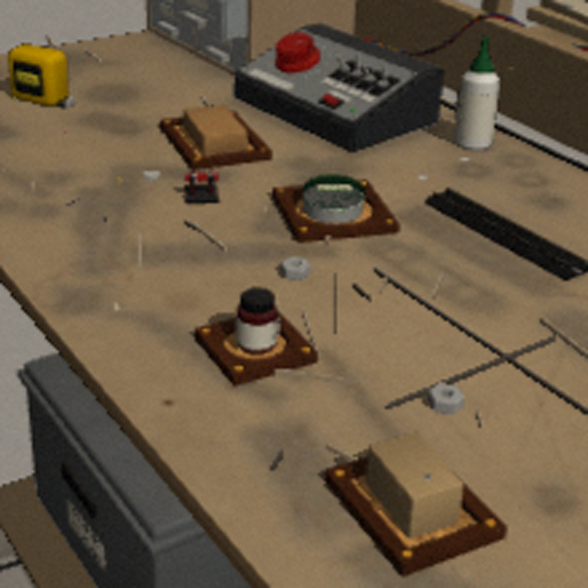

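Run:
```python
from cell import manip
import cv2,numpy as np
im=manip.read_camera("top")["img"][:,:,::-1]
def z(x,y): return cv2.resize(im[y:y+44,x:x+60],None,fx=6.6,fy=6.6,interpolation=cv2.INTER_CUBIC)
cv2.imwrite("pics/fin.png",np.vstack([np.hstack([z(136,165),z(216,160)]),np.hstack([z(278,231),z(360,235)])]))
```

```text
(no output)
```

View pics/fin.png

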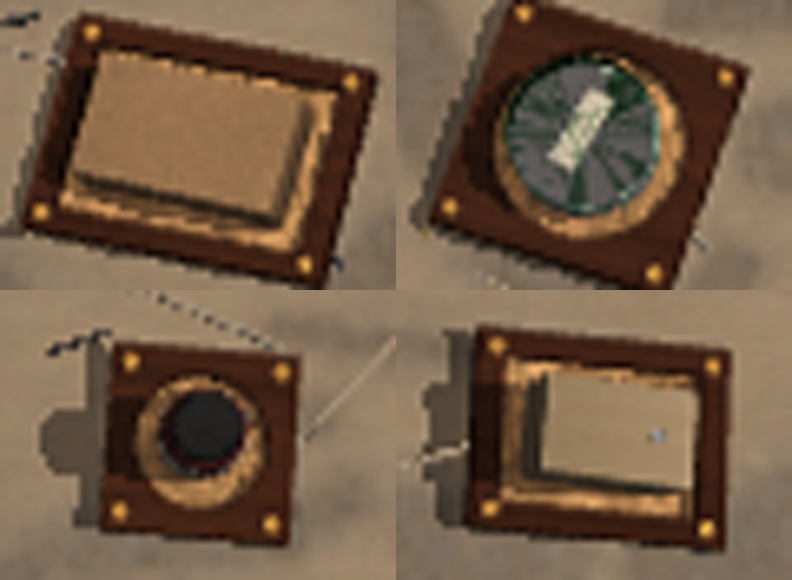

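Run:
```python
from cell import manip
from h import *
t=manip.read_camera("top");k=6.6
def c(P,off,loc): return ((np.array(P)-np.array(loc)+.5)/k-.5)+off
for n,P,off,loc,z,h in (("sand",[(105,52),(310,97),(280,215),(77,175)],(136,165),(0,0),.026,(.6049,.2712)),
 ("tin",[(585,135)],(216,160),(396,0),.027,(.6185,.0823)),("jar",[(206,424)],(278,231),(0,290),.046,(.4441,-.0662)),
 ("pine",[(548,373),(698,390),(692,490),(542,472)],(360,235),(396,290),.035,(.4362,-.2555))):
    w=ray(t,c(P,off,loc),z);m=w.mean(0);e=w-np.roll(w,1,0)
    print(n,m.round(4),"err mm",((m-h)*1000).round(1),np.linalg.norm(e,axis=1).round(3),np.degrees(np.arctan2(w[1,1]-w[0,1],w[1,0]-w[0,0])).round(1) if len(w)>1 else "")
print(manip.state()["time_s"],manip.state()["joint_vel"].round(3))
```

```text
sand [0.6045 0.2677] err mm [-0.4 -3.5] [0.046 0.076 0.044 0.074] -102.9
tin [0.6156 0.0817] err mm [-2.9 -0.6] [0.] 
jar [ 0.4461 -0.0651] err mm [2.  1.1] [0.] 
pine [ 0.4355 -0.2545] err mm [-0.7  1. ] [0.034 0.051 0.034 0.05 ] -96.7
34.8 [ 0.002 -0.001  0.002 -0.001  0.001  0.003]
```

All four are within 4 mm of their pocket centres, flat and let go. I'm handing the job in.

```bash
python3 -c "
from cell import manip
print(manip.job_done())"
```

```text
the job is handed in; nothing more can be done
None
```

All four things are in their own holders, let go. I handed the job in at about 35 s, with the arm standing clear.

**What I did:** I found everything from the top camera and checked it in the side view. Then I moved the tin, the jar, the pine block and the sanding block in that order, and lowered each one into its pocket before letting go. The jar looked upright in every picture.

**Last checks:** from the final top picture, the centres are off by:

| Thing | Distance from pocket centre |
|---|---|
| Tin | about 3 mm |
| Paint jar | about 2 mm |
| Sanding block | about 3.5 mm |
| Pine block | about 1 mm |

- **Turn:** both blocks are within about 2° of the pocket's long side.
- **Flatness:** all four look flat inside their rims in both views. I judged this by eye and measured no heights.

**What disagreed:**
- **Tool height:** the fingertips really stood about 38 mm higher than the reported tool position and the stated fingertip length imply. My first descent on the tin therefore closed on air above it. I measured the difference with a light touch (about 19 N) on the tin's lid and used it for every later height.
- **Side camera:** it showed the sanding block and the gripper both shifted by about 4 mm near the block. Because they shifted together, the grasp was not affected.

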